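# Charge the glaze mill jar with grinding pebbles

### The job

With the small scoop, take grinding pebbles out of the tote and tip at least three of the four into the open mill jar, then set the scoop down flat on the bench, clear of the tote, and let go. Keep your fingers off the pebbles, spill none on the bench, do not press or bang the scoop hard against the tote, and leave the jar, its lid, the vase and the cup standing where they are.

Things in the scene. Friction and masses are not known exactly. Their poses are not given: they have to be found in the camera images.
- tote: Grey steel trough fixed to the bench; origin at the centre of its underside, x along it from the low near wall to the far wall, z up. Floor 6 mm thick; inside 210 mm long (x -105 to +105 mm at the floor), 92 mm wide. Sides 45 mm high, 5 mm thick; near wall 24 mm high; the far wall slopes up and outward at 45 degrees from x = +105 mm to 45 mm high.
- tote_bar (a point): Middle of the tote's fixed wooden carrying bar, 16 mm thick, along y, 172 mm above the bench at x = +25 mm of the tote, on steel uprights 14 mm wide against the outsides of the tote. A gripper held upright would hit it with the scoop at the far wall: put the scoop in on the near side of the bar, slide it below with the gripper leaning back, and bring it out the same way.
- tote_floor (a point): Centre of the tote's inner floor, 6 mm above the tote's underside; axes as the tote's.
- scoop: Loose aluminium scoop, about 180 g, standing flat on the bench at first; origin at the centre of its underside, x to the open front, z up. Floor 90 mm long (x -45 to +45 mm), 82 mm wide over all, 2 mm thick. Sides 2.5 mm thick, 34 mm high, from x = +17 to +35 mm only 18 mm high, none in the last 10 mm before the lip; back wall 40 mm high at x = -45 mm.
- scoop_grip (a point): Middle of the scoop's wooden handle, x = -73.5, z = 77 mm in the scoop's frame (axes as the scoop's). The handle is a flat-sided bar, 14 mm wide along y (grip it across this) and 20 mm deep, rising 90 mm from x = -42, z = 32 mm at the back, leaning backward (to -x) 35 degrees from vertical.
- scoop_lip (a point): Middle of the lower front edge of the scoop, x = +45 mm, z = 0 in its frame.
- jar_rim (a point): Centre of the mouth of the mill jar: a loose, heavy (950 g) white ceramic pot, open at the top, standing on the bench, 110 mm high, 124 mm outside and 110 mm inside diameter, inner floor 10 mm above the bench. It stands on one side of the tote and the scoop on the other; the sides swap.
- jar_lid: The jar's white ceramic lid, a disc 120 mm across with a knob, 38 mm high, lying on the bench; to be left alone. Origin under its centre.
- vase: Unglazed terracotta vase, 120 mm across, 185 mm high; to be left alone. Origin under its centre.
- glaze_cup: White plastic cup, 80 mm across, 85 mm high; to be left alone. Origin under its centre.
- pebble0_center (a point): Centre of grinding pebble 0: loose polished white ceramic (slippery), round all over (a capsule 28 mm thick and 34 mm long), about 65 g. The four lie in the far half of the tote at the start.
- pebble1_center (a point): Centre of grinding pebble 1: loose polished white ceramic (slippery), round all over (a capsule 28 mm thick and 34 mm long), about 65 g. The four lie in the far half of the tote at the start.
- pebble2_center (a point): Centre of grinding pebble 2: loose polished white ceramic (slippery), round all over (a capsule 28 mm thick and 34 mm long), about 65 g. The four lie in the far half of the tote at the start.
- pebble3_center (a point): Centre of grinding pebble 3: loose polished white ceramic (slippery), round all over (a capsule 28 mm thick and 34 mm long), about 65 g. The four lie in the far half of the tote at the start.

How it is judged:
By the outcome, as a careful person would: the job done as asked, in the order asked, and still so for the second after the job is handed in, with the robot touching nothing.
It also fails if it takes over 72 s, if anything falls off the work surface, if the arm or the gripper's body presses on something with over 40 N, if the wrist force passes 120 N, or if a joint passes its speed limit or range.

### The arm

A 7-joint arm with a two-finger parallel gripper is mounted at the origin on the work surface. World frame = base frame: x ahead of the robot, y to its left, z up, the work surface at z = 0. Lengths are in m, angles in degrees, forces in N, time in s.
With the tool pointing down it reaches from about 0.35 to 0.775 m from the base axis. Payload 3.1 kg.
Tool frame: the origin (TCP) lies at the very end of the fingers, on their centre line; the grasp point (between the pads) lies 19 mm behind it; z points along the fingers, y is the direction in which the jaws open and shut (so a half turn about z gives the same grasp; the last joint's range is limited). The gripper opens to 85 mm and grips with 20 to 120 N. Pads are 22 mm wide; open, the fingers measure 114 mm over their backs; the gripper's body (76 mm by 85 mm) begins 54 mm behind the grasp point. The pads swing forward as they close: fully open they stand 13 mm farther back than shut.
Start: joints at [63.558, 17.813, 0.802, 86.603, -0.252, 75.585, -1.558], TCP at [0.224, -0.502, 0.231] pointing down, gripper open.
Joint ranges: [-154.91, 154.91], [-16.99, 109.72], [-72.82, 74.43], [7.12, 147.25], [-82.49, 262.49], [11.32, 116.49], [-174.64, 174.64]. Speed limits (degrees/s): [159.86, 159.86, 180, 180, 180, 180, 180].

### API

Orientations are given as a 3x3 rotation matrix whose columns are the frame's x, y, z axes.
In Python, from rig import env, optics, workorder gives the robot as it stands.
- The arm moves only by the tool carry_out, never from a script. Its argument "deltas" is one flat list of numbers, 5 for each row, row after row: the finger opening in m, from 0 to 0.0854, then the shift along the tool's x, y, z in m, then the turn about the tool's z in rad. A call has 1 to 5 rows; each row is the pose to reach, as a shift and turn from the pose commanded when the call began, along the tool's axes at that moment; what a row does not reach only later rows make up. A row lasts 1/8 s, in which the tool goes at most 62.5 mm and 10.7 degrees, less where a joint would pass 70% of its speed; a pose out of reach is approached as far as the arm can. A call with a gripper value outside its range is refused whole. The fingers move at their own pace and stop on an object; "grip_force" is the grip in N (left out, the last holds). Time passes only in rows, so rows that repeat a pose let the fingers close. It gives the time, the measured TCP pose, the force and the opening at its end, in the units of the state.
- env.observe(): the state, without advancing time (a new reading comes with each control period).
- optics.snapshot(name): name is "side" or "top" or "wrist"; returns the picture (420x560x3 uint8, red, green, blue); there is no depth.
- optics.calibration(name): a dict with "K" (3x3 intrinsics, pixels), "world_to_cam" (4x4, takes a point from world to camera coordinates); the wrist camera has in their place "T_tool_cam" (4x4, takes a point from camera to tool coordinates, whose origin is the TCP and whose axes are the flange's). Camera axes: x right, y down, z forward; pixel columns grow to the right and rows downward; lengths in m; the calibration is good to about 2 mm. The wrist camera is an equidistant fisheye: a pixel r from the principal point sees the ray r / f radians off the axis. A picture is of the moment at which its call begins: read the wrist's pose just before it. calibration takes no time and is no camera call.
- workorder.close_job(): hands the job in, once; it reports no verdict.
The state is a dict: "clock": time; "joints": joint angles; "dq": joint speeds; "joint_efforts": joint torques, N m; "ee_pos": TCP position; "tool_rot": TCP orientation; "force": force on the tool from outside, world axes, zero at the start; "moment": the same for the moment, N m; "opening": finger opening in m.
Only numpy, scipy, OpenCV 4.12 (cv2) and the standard library are available. Lean on these libraries where they do the work, as an engineer would, in place of code of your own. Each camera call takes 0.05 s, during which the arm holds its last target.

## Working session

There is one attempt and no reset: what is moved stays moved. The work goes in short steps, Python scripts to look and compute and a tool call to move; the robot and the scene stay as the last step left them, time stands still between calls to the robot, and variables do not carry over. Pictures are saved under pics/ and viewed, and the job is handed in when it is done.

Besides the shell and the picture viewer there is one more tool, called after "Request:" as name(argument=value, ...), one argument or row to a line, values as JSON. carry_out: Moves the arm, as the interface text tells. Its arguments: {"type":"object","properties":{"deltas":{"type":"array","items":{"type":"number"}},"grip_force":{"type":"number"}},"required":["deltas"]}

I'll start with the state, the calibrations and pictures from all three cameras.

```bash
ls; mkdir -p pics; python3 - <<'E'
from rig import env, optics, workorder
import cv2, numpy as np
np.set_printoptions(precision=4,suppress=True)
s=env.observe(); print(s)
for n in ("side","top","wrist"):
    c=optics.calibration(n); print(n,c)
    cv2.imwrite(f"pics/{n}0.png",cv2.cvtColor(optics.snapshot(n),cv2.COLOR_RGB2BGR))
E
```

```text
pics
{'clock': 0.0, 'joints': array([63.5576, 17.8616,  0.8005, 86.6926, -0.2522, 75.5853, -1.5604]), 'dq': array([ 0.0589,  0.023 , -0.1222,  0.0314, -0.0283, -0.078 ,  0.0345]), 'joint_efforts': array([  0.    , -37.9912,   0.1462, -23.0592,   0.0123,   0.0136,
        -0.    ]), 'ee_pos': array([ 0.2239, -0.5016,  0.2302]), 'tool_rot': array([[ 0.9131,  0.4076, -0.0011],
       [ 0.4076, -0.9131,  0.0022],
       [-0.0001, -0.0024, -1.    ]]), 'force': array([-0.5647, -0.8069,  0.1442]), 'moment': array([-0.0042,  0.0219, -0.0576]), 'opening': 0.08558333030438996}
side {'K': array([[478.9256,   0.    , 278.4351],
       [  0.    , 478.9256, 209.8418],
       [  0.    ,   0.    ,   1.    ]]), 'world_to_cam': array([[ 0.7763, -0.6304, -0.0017, -0.4169],
       [-0.3656, -0.4479, -0.8159,  0.3298],
       [ 0.5136,  0.634 , -0.5782,  1.3333],
       [ 0.    ,  0.    ,  0.    ,  1.    ]])}
top {'K': array([[505.1895,   0.    , 272.2619],
       [  0.    , 505.1895, 206.9409],
       [  0.    ,   0.    ,   1.    ]]), 'world_to_cam': array([[ 0.0078, -0.9996,  0.0267, -0.0212],
       [-0.9801, -0.0129, -0.1979,  0.6018],
       [ 0.1981, -0.0246, -0.9799,  1.4342],
       [ 0.    ,  0.    ,  0.    ,  1.    ]])}
wrist {'K': array([[325.1923,   0.    , 276.0292],
       [  0.    , 325.1923, 207.1235],
       [  0.    ,   0.    ,   1.    ]]), 'T_tool_cam': array([[ 0.0005, -0.9623, -0.2718,  0.0681],
       [ 1.    ,  0.0003,  0.0007,  0.0004],
       [-0.0006, -0.2718,  0.9623, -0.1432],
       [ 0.    ,  0.    ,  0.    ,  1.    ]])}
```

View pics/top0.png

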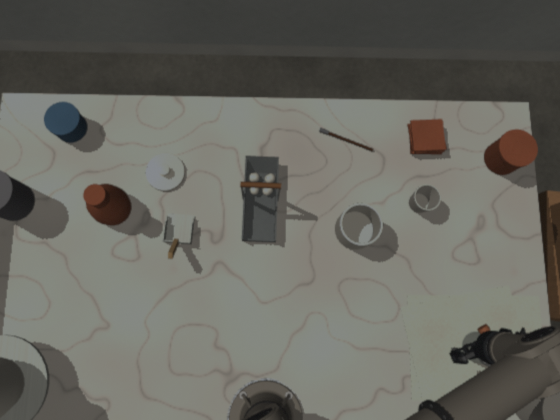

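View pics/side0.png

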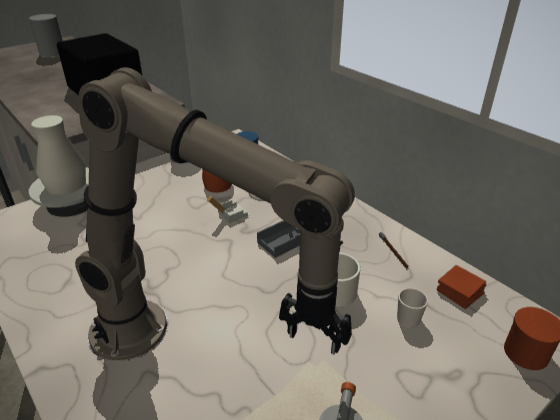

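View pics/wrist0.png

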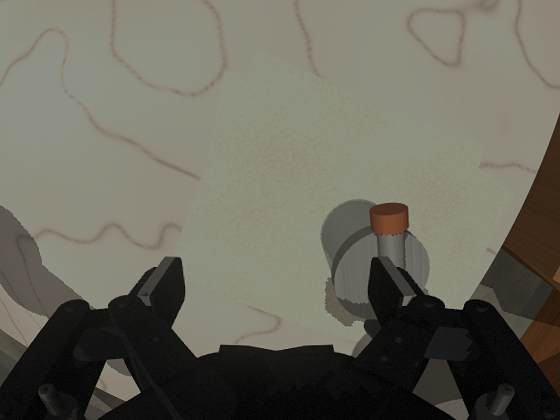

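```bash
cat > h.py <<'E'
import numpy as np, cv2
from rig import env, optics, workorder
np.set_printoptions(precision=4,suppress=True)
CAL={n:optics.calibration(n) for n in ("side","top","wrist")}
def ray(n,px,st=None):
    px=np.atleast_2d(np.asarray(px,float)); C=CAL[n]; K=C["K"]
    x=(px-[K[0,2],K[1,2]])/K[0,0]
    if n=="wrist":
        r=np.linalg.norm(x,axis=1,keepdims=True)
        d=np.hstack([x/np.maximum(r,1e-9)*np.sin(r),np.cos(r)])
        T=np.eye(4);T[:3,:3]=st["tool_rot"];T[:3,3]=st["ee_pos"];M=T@C["T_tool_cam"]
        return M[:3,3],d@M[:3,:3].T
    W=C["world_to_cam"];R=W[:3,:3];o=-R.T@W[:3,3]
    return o,np.hstack([x,np.ones((len(x),1))])@R
def onz(n,px,z,st=None):
    o,d=ray(n,px,st); return o+d*((z-o[2])/d[:,2:3])
def proj(n,P,st=None):
    P=np.atleast_2d(np.asarray(P,float)); C=CAL[n]; K=C["K"]
    if n=="wrist":
        T=np.eye(4);T[:3,:3]=st["tool_rot"];T[:3,3]=st["ee_pos"];M=np.linalg.inv(T@C["T_tool_cam"])
        p=P@M[:3,:3].T+M[:3,3]; th=np.arctan2(np.hypot(p[:,0],p[:,1]),p[:,2]); ph=np.arctan2(p[:,1],p[:,0])
        return np.c_[np.cos(ph),np.sin(ph)]*(th*K[0,0])[:,None]+[K[0,2],K[1,2]]
    W=C["world_to_cam"];p=P@W[:3,:3].T+W[:3,3]
    return p[:,:2]/p[:,2:]*K[0,0]+[K[0,2],K[1,2]]
def tri(pairs):
    A=np.zeros((3,3));b=np.zeros(3)
    for o,d in pairs:
        d=d.ravel()/np.linalg.norm(d);M=np.eye(3)-np.outer(d,d);A+=M;b+=M@o
    return np.linalg.solve(A,b)
def gam(im,g=0.5): return (255*(im/255.)**g).astype(np.uint8)
def save(im,name,box=None,s=1,g=0.55):
    if box: im=im[box[1]:box[3],box[0]:box[2]]
    im=cv2.resize(gam(im,g),None,fx=s,fy=s,interpolation=cv2.INTER_CUBIC)
    cv2.imwrite("pics/"+name,cv2.cvtColor(im,cv2.COLOR_RGB2BGR))
E
python3 - <<'E'
from h import *
im=cv2.cvtColor(cv2.imread("pics/top0.png"),cv2.COLOR_BGR2RGB)
save(im,"top0a.png",(140,140,300,260),5)
im=cv2.cvtColor(cv2.imread("pics/side0.png"),cv2.COLOR_BGR2RGB)
save(im,"side0a.png",(180,130,380,280),4)
E
```

```text
(no output)
```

View pics/top0a.png

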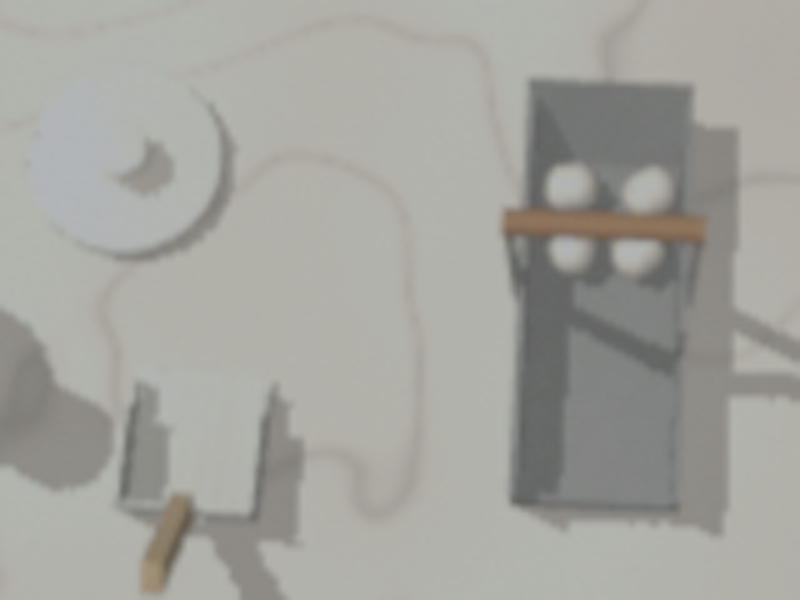

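View pics/side0a.png

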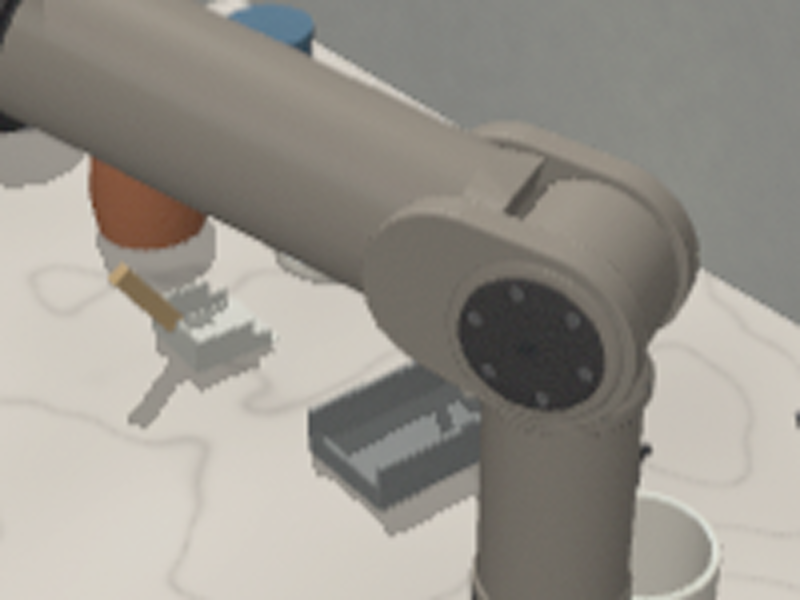

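```bash
python3 - <<'E'
from h import *
o=lambda c:(np.array(c,float)-0.0)/5+140-0.4
f=lambda c,z:onz("top",o(c),z)
print("tote near top",f([(512,505),(678,512)],.024)); print("far top",f([(530,80),(693,86)],.045))
print("bar",f([(503,222),(705,230)],.172))
print("peb z.02",f([(570,187),(648,190),(571,250),(636,252)],.02))
print("scoop side tops z.034 rear/z.018",f([(122,505),(255,518)],.034),f([(137,385),(272,385)],.018))
print("handle top",f([(152,580)],.105), "handle base",f([(183,500)],.04))
print("lid",f([(130,160)],.012))
im=cv2.cvtColor(cv2.imread("pics/top0.png"),cv2.COLOR_BGR2RGB)
save(im,"top0b.png",(320,170,460,270),5)
E
```

```text
tote near top [[ 0.5056  0.0738  0.024 ]
 [ 0.5025 -0.0254  0.024 ]]
far top [[ 0.7637  0.0672  0.045 ]
 [ 0.7615 -0.0322  0.045 ]]
bar [[ 0.6428  0.0767  0.172 ]
 [ 0.6398 -0.0346  0.172 ]]
peb z.02 [[ 0.7033  0.0422  0.02  ]
 [ 0.7021 -0.0058  0.02  ]
 [ 0.6636  0.041   0.02  ]
 [ 0.6629  0.0012  0.02  ]]
scoop side tops z.034 rear/z.018 [[0.5017 0.3036 0.034 ]
 [0.4949 0.2251 0.034 ]] [[0.5767 0.3013 0.018 ]
 [0.5777 0.2202 0.018 ]]
handle top [[0.4503 0.2714 0.105 ]] handle base [[0.5043 0.2669 0.04  ]]
lid [[0.7186 0.3136 0.012 ]]
```

View pics/top0b.png

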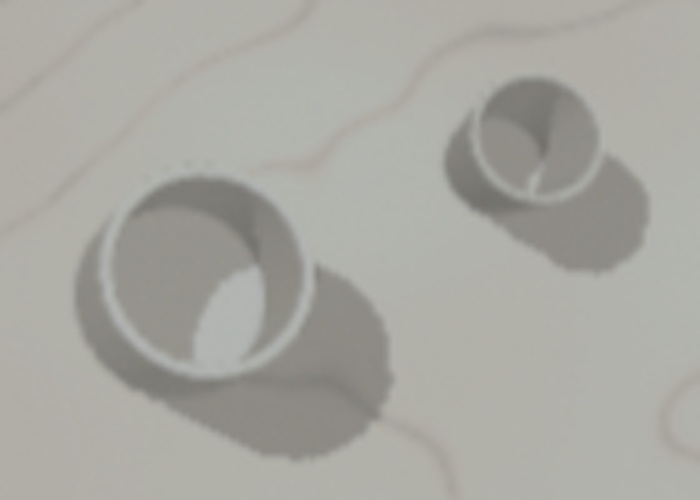

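```bash
cat >> h.py <<'E'
def delta(target,yaw,st=None):
    """target world TCP, yaw = world angle of tool x (deg). prints tool shift and turn for the final row"""
    st=st or env.observe(); R=st["tool_rot"]
    d=R.T@(np.asarray(target)-st["ee_pos"]); y0=np.degrees(np.arctan2(R[1,0],R[0,0]))
    t=-((yaw-y0+180)%360-180)
    print("pos",st["ee_pos"],"yaw %.2f"%y0,"shift",d.round(4),"turn %.4f"%np.radians(t),"F",st["force"].round(1),"op %.4f"%st["opening"],"t %.2f"%st["clock"],"tilt",R[:,2].round(3))
    return d
E
python3 - <<'E'
from h import *
delta((.36,-.30,.27),74)
E
```

```text
pos [ 0.224  -0.5017  0.2305] yaw 24.06 shift [ 0.2064 -0.1288 -0.0393] turn -0.8717 F [-0.  -0.   0.8] op 0.0853 t 0.15 tilt [-0.001  0.002 -1.   ]
```

Request:
carry_out(
  deltas=[0.085,0.04,-0.026,-0.01,-0.17,0.085,0.08,-0.052,-0.02,-0.34,0.085,0.12,-0.078,-0.03,-0.51,0.085,0.165,-0.104,-0.04,-0.69,0.085,0.206,-0.129,-0.04,-0.87],
  grip_force=40,
)

```text
clock: 0.78
ee_pos: [0.361, -0.299, 0.272]
tool_rot: [[0.271, 0.963, 0.002], [0.963, -0.271, -0.001], [-0.001, 0.002, -1.0]]
force: [1.1, -0.0, -0.6]
opening: 0.0851
```

```bash
python3 -c "
from h import *
delta((.44,-.04,.27),124)"
```

```text
pos [ 0.361 -0.299  0.272] yaw 74.27 shift [0.2707 0.0058 0.0019] turn -0.8679 F [ 1.1 -0.  -0.6] op 0.0851 t 0.78 tilt [ 0.002 -0.001 -1.   ]
```

Request:
carry_out(
  deltas=[0.085,0.054,0.001,0,-0.17,0.085,0.108,0.002,0,-0.34,0.085,0.162,0.004,0,-0.51,0.085,0.216,0.005,0,-0.69,0.085,0.271,0.006,0,-0.87],
)

```text
clock: 1.4
ee_pos: [0.4407, -0.0403, 0.2712]
tool_rot: [[-0.56, 0.828, 0.0], [0.828, 0.56, -0.001], [-0.0, -0.0, -1.0]]
force: [1.1, -0.0, -0.5]
opening: 0.0851
```

```bash
python3 -c "
from h import *
delta((.40,.245,.27),176)"
```

```text
pos [ 0.4407 -0.0403  0.2712] yaw 124.06 shift [0.2591 0.1261 0.001 ] turn -0.9066 F [ 1.1 -0.  -0.5] op 0.0851 t 1.40 tilt [ 0.    -0.001 -1.   ]
```

Request:
carry_out(
  deltas=[0.085,0.052,0.025,0,-0.18,0.085,0.104,0.05,0,-0.36,0.085,0.156,0.076,0,-0.54,0.085,0.208,0.1,0,-0.72,0.085,0.259,0.126,0.001,-0.9],
)

```text
clock: 2.02
ee_pos: [0.401, 0.2449, 0.2703]
tool_rot: [[-0.997, 0.077, 0.001], [0.077, 0.997, -0.001], [-0.001, -0.001, -1.0]]
force: [0.7, 0.6, 0.3]
opening: 0.085
```

```bash
python3 - <<'E'
from h import *
s=env.observe(); print(s["joints"]); delta((.4,.245,.27),176)
save(optics.snapshot("wrist"),"w1.png",None,1.4); save(optics.snapshot("side"),"s1.png",(160,120,440,330),2.8)
save(optics.snapshot("top"),"t1.png",(140,140,300,260),5)
E
```

```text
[  9.6698  12.3494 -51.202   92.8806   9.8278  79.4439  42.9162]
pos [0.401  0.2449 0.2703] yaw 175.61 shift [ 0.001  -0.      0.0003] turn -0.0069 F [0.7 0.6 0.3] op 0.0850 t 2.02 tilt [ 0.001 -0.001 -1.   ]
```

View pics/w1.png

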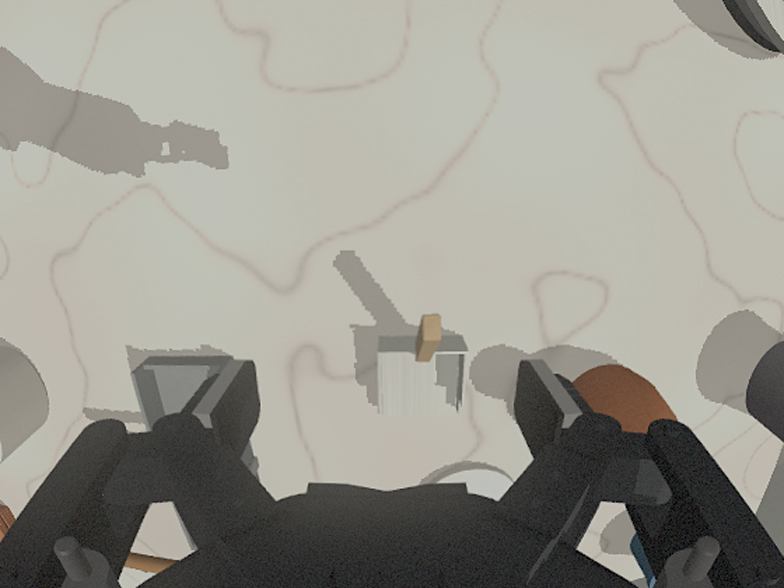

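View pics/s1.png

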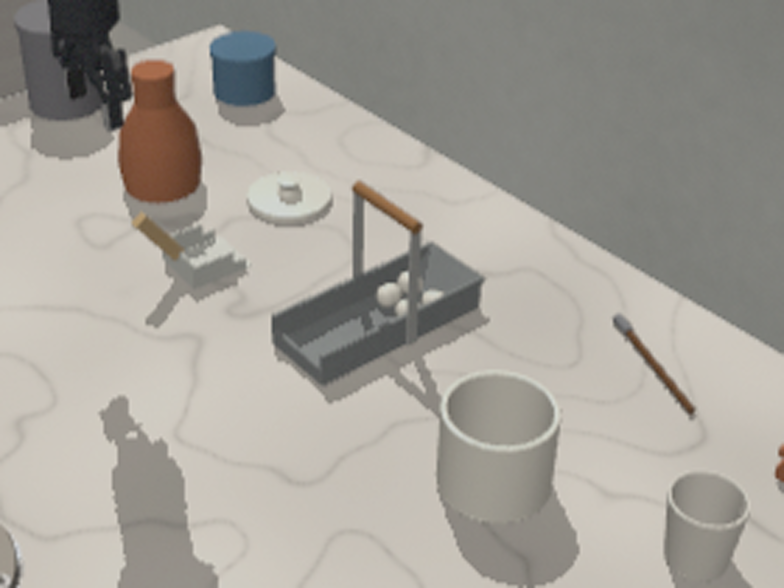

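View pics/t1.png

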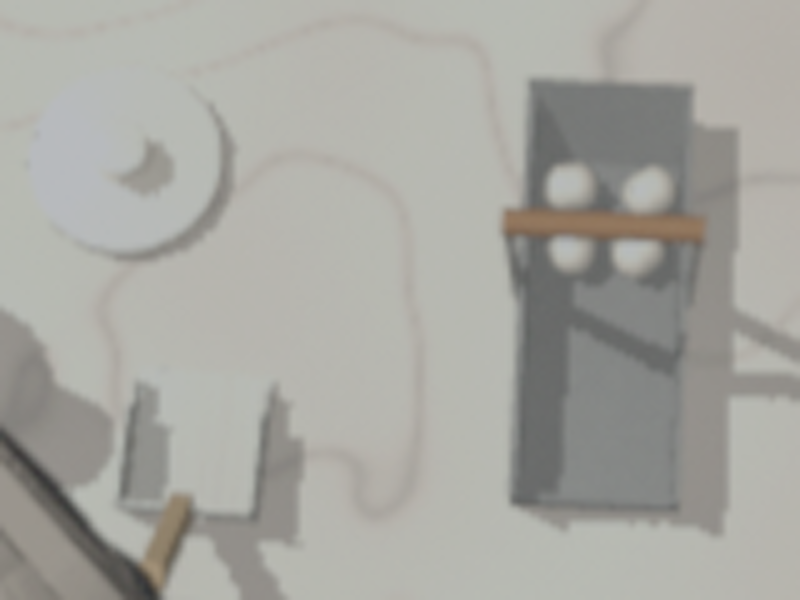

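```bash
python3 - <<'E'
from h import *
save(optics.snapshot("wrist"),"w1z.png",(255,210,355,305),8)
E
```

```text
(no output)
```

View pics/w1z.png

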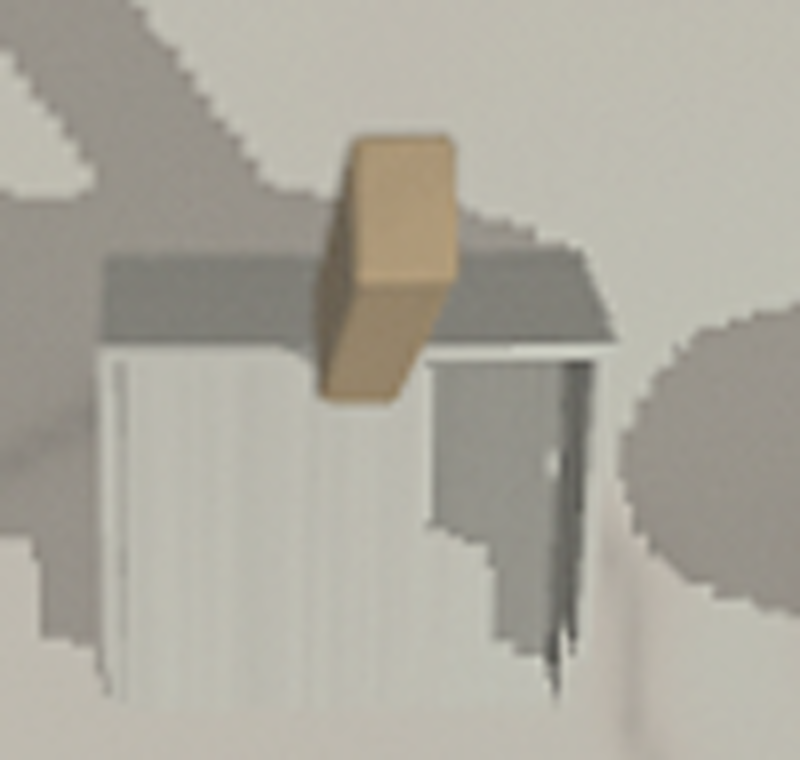

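```bash
python3 - <<'E'
from h import *
s=env.observe()
f=lambda c,z:onz("wrist",(np.array(c,float))/8+[255,210]-0.44,z,s)
print("back bottom",f([(102,257),(580,250)],0)); print("back top",f([(98,347),(618,341)],.04)); print("lip",f([(110,697),(553,697)],.001))
print("handle front-top edge",f([(355,284),(456,279)],.1114)); print("handle rear edge",f([(357,137),(455,137)],.100));print("handle base",f([(322,401),(395,401)],.04))
E
```

```text
back bottom [[0.4959 0.2242 0.    ]
 [0.5014 0.3062 0.    ]]
back top [[0.4951 0.2247 0.04  ]
 [0.501  0.3064 0.04  ]]
lip [[0.5831 0.2179 0.001 ]
 [0.5905 0.2995 0.001 ]]
handle front-top edge [[0.4577 0.2623 0.1114]
 [0.4581 0.275  0.1114]]
handle rear edge [[0.4422 0.2641 0.1   ]
 [0.4432 0.2767 0.1   ]]
handle base [[0.5072 0.2591 0.04  ]
 [0.5082 0.2706 0.04  ]]
```

```bash
python3 -c "
from h import *
delta((.4573,.2681,.27),175.9);delta((.4573,.2681,.0755),175.9)"
```

```text
pos [0.4007 0.2445 0.2699] yaw 175.49 shift [-0.0546  0.0279 -0.0001] turn -0.0072 F [0.7 0.  0.1] op 0.0853 t 2.23 tilt [-0.001 -0.    -1.   ]
pos [0.4007 0.2445 0.2699] yaw 175.49 shift [-0.0548  0.028   0.1944] turn -0.0072 F [0.7 0.  0.1] op 0.0853 t 2.23 tilt [-0.001 -0.    -1.   ]
```

Request:
carry_out(
  deltas=[0.085,-0.04,0.02,0,-0.007,0.085,-0.055,0.028,0.04,-0.007,0.085,-0.055,0.028,0.1,-0.007,0.085,-0.055,0.028,0.155,-0.007,0.085,-0.055,0.028,0.194,-0.007],
)

```text
clock: 2.85
ee_pos: [0.4586, 0.2631, 0.0732]
tool_rot: [[-0.997, 0.079, -0.003], [0.079, 0.997, -0.004], [0.002, -0.004, -1.0]]
force: [0.7, -0.4, 0.3]
opening: 0.085
```

```bash
python3 - <<'E'
from h import *
s=env.observe(); print(s["joints"]); delta((.4573,.2681,.0755),175.9)
save(optics.snapshot("wrist"),"w2.png",None,1.4); save(optics.snapshot("side"),"s2.png",(160,120,300,225),5)
E
```

```text
[  0.8814  30.8752 -44.5462 100.7621  24.9413  58.9665  32.5597]
pos [0.4586 0.2631 0.0732] yaw 175.45 shift [ 0.0017  0.0049 -0.0023] turn -0.0078 F [ 0.7 -0.4  0.3] op 0.0850 t 2.85 tilt [-0.003 -0.004 -1.   ]
```

View pics/w2.png

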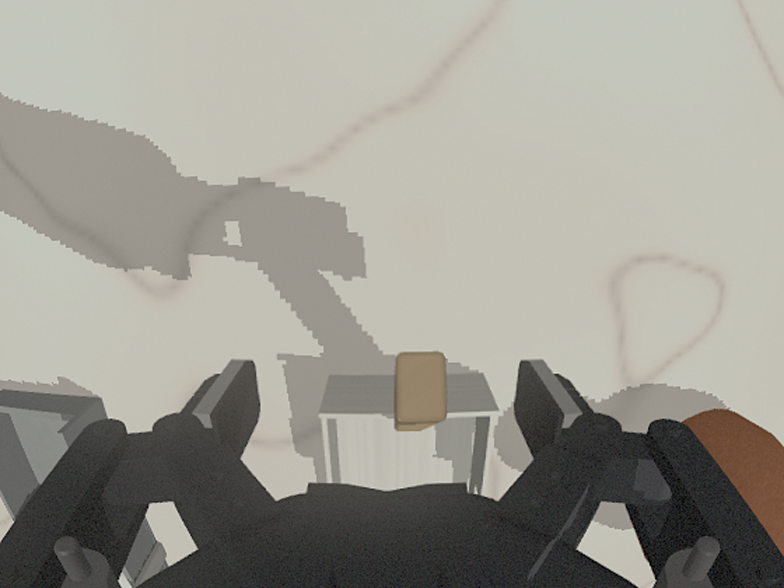

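View pics/s2.png

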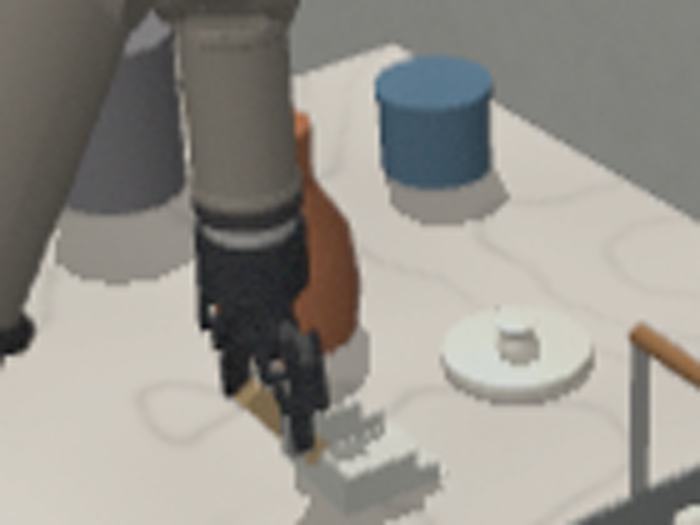

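```bash
python3 - <<'E'
from h import *
s=env.observe(); delta((.4573,.2681,.0755),175.9,s)
f=lambda c,z:onz("wrist",(np.array(c,float))/1.4-0.3,z,s)
print(f([(397,420),(447,420)],.1114),f([(400,353),(444,353)],.1),f([(319,414),(499,414)],.04))
E
```

```text
pos [0.4562 0.2616 0.0715] yaw 175.50 shift [-0.0005  0.0065 -0.0041] turn -0.0070 F [-0.7  0.  -0.7] op 0.0851 t 2.95 tilt [-0.009 -0.007 -1.   ]
[[0.452  0.2642 0.1114]
 [0.4532 0.2774 0.1114]] [[0.4375 0.2661 0.1   ]
 [0.4385 0.2782 0.1   ]] [[0.4908 0.2274 0.04  ]
 [0.4976 0.3082 0.04  ]]
```

Request:
carry_out(
  deltas=[0.085,0,0,0,0],
)

```text
clock: 3.08
ee_pos: [0.4598, 0.2662, 0.0772]
tool_rot: [[-0.997, 0.077, 0.001], [0.077, 0.997, -0.0], [-0.001, 0.0, -1.0]]
force: [0.2, -0.4, 0.1]
opening: 0.0848
```

```bash
python3 - <<'E'
from h import *
s=env.observe(); print(s["joints"],s["dq"],s["joint_efforts"],s["moment"]); delta((.4573,.2681,.0755),175.9,s)
save(optics.snapshot("wrist"),"w3.png",(200,220,380,330),4.4)
E
```

```text
[  0.8624  30.6864 -44.7862 100.4224  24.8072  59.1725  32.6563] [-0.1167 -1.4894 -1.4557 -1.7657 -0.0935 -0.2437 -0.1366] [  0.2023 -35.6246  -7.8051 -17.5618   0.0236   0.1165  -0.0015] [ 0.0457 -0.0541  0.0135]
pos [0.4598 0.2662 0.0772] yaw 175.58 shift [0.0026 0.0017 0.0017] turn -0.0056 F [ 0.2 -0.4  0.1] op 0.0848 t 3.08 tilt [ 0.001 -0.    -1.   ]
```

View pics/w3.png

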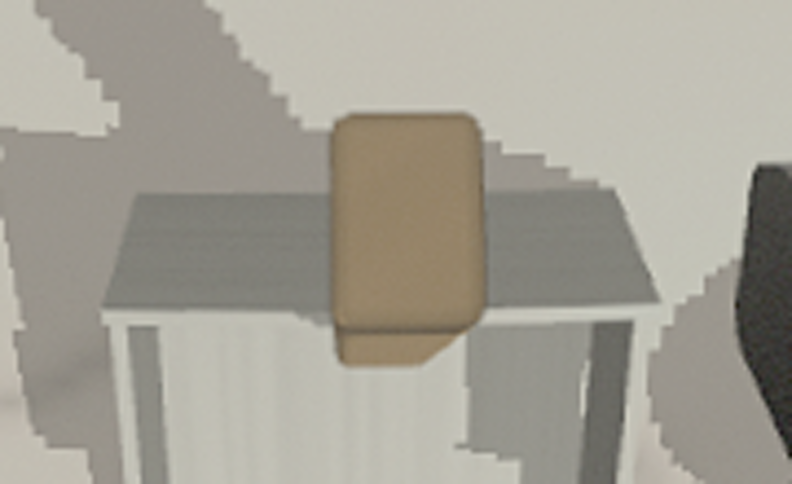

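```bash
python3 - <<'E'
from h import *
s=env.observe(); s0=dict(s); s0["ee_pos"]=np.array([.4598,.2662,.0772])
d=delta((.4573,.2681,.0755),175.9,s)
for q in (s,s0):
    f=lambda c,z:onz("wrist",(np.array(c,float))/4.4+[200,220]-0.4,z,q)
    print(f([(333,320),(485,316)],.1114),f([(338,117),(480,115)],.1),f([(103,312),(660,303)],.04),f([(137,194),(612,188)],.0))
E
```

```text
pos [0.4603 0.2671 0.0781] yaw 175.61 shift [0.0031 0.0008 0.0026] turn -0.0051 F [-0.1  0.   1.3] op 0.0850 t 3.12 tilt [ 0.003  0.001 -1.   ]
[[0.4562 0.2663 0.1114]
 [0.4569 0.2797 0.1114]] [[0.4414 0.2679 0.1   ]
 [0.4422 0.2809 0.1   ]] [[0.4956 0.2292 0.04  ]
 [0.5009 0.3113 0.04  ]] [[0.4955 0.2293 0.    ]
 [0.501  0.3112 0.    ]]
[[0.4551 0.2654 0.1114]
 [0.4558 0.2788 0.1114]] [[0.4405 0.267  0.1   ]
 [0.4413 0.2799 0.1   ]] [[0.4945 0.2286 0.04  ]
 [0.4998 0.3102 0.04  ]] [[0.4946 0.2286 0.    ]
 [0.5    0.3101 0.    ]]
```

```bash
python3 -c "
from h import *
delta((.4563,.2723,.0755),175.9)"
```

```text
pos [0.4603 0.2671 0.0781] yaw 175.61 shift [0.0044 0.0049 0.0026] turn -0.0051 F [-0.1  0.   1.3] op 0.0850 t 3.12 tilt [ 0.003  0.001 -1.   ]
```

Request:
carry_out(
  deltas=[0.085,0.003,0.005,0.001,-0.005,0.085,0.003,0.005,0.001,-0.005,0.085,0.003,0.005,0.001,-0.005],
)

```text
clock: 3.5
ee_pos: [0.4562, 0.2725, 0.0759]
tool_rot: [[-0.998, 0.069, 0.001], [0.069, 0.998, 0.0], [-0.001, 0.0, -1.0]]
force: [1.4, 0.7, 0.8]
opening: 0.0847
```

```bash
python3 -c "
from h import *
s=env.observe();delta((.4563,.2723,.0755),175.9,s)
save(optics.snapshot('wrist'),'w4.png',(180,220,400,330),3.6)
f=lambda c,z:onz('wrist',(np.array(c,float))/3.6+[180,220]-0.4,z,s)
"
```

```text
pos [0.4562 0.2725 0.0759] yaw 176.03 shift [-0.0001 -0.0002  0.0004] turn 0.0022 F [1.4 0.7 0.8] op 0.0847 t 3.50 tilt [ 0.001  0.    -1.   ]
```

View pics/w4.png

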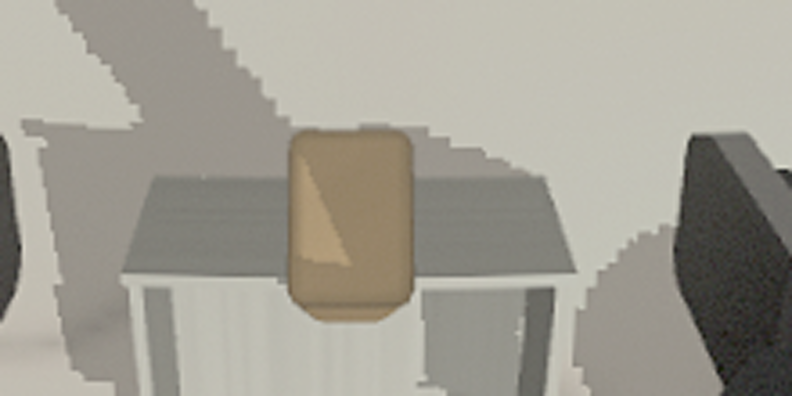

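Request:
carry_out(
  deltas=[0,0,0,0,0,0,0,0,0,0,0,0,0,0,0,0,0,0,0,0,0,0,0,0,0],
  grip_force=60,
)

```text
clock: 4.18
ee_pos: [0.456, 0.2723, 0.0753]
tool_rot: [[-0.998, 0.07, 0.0], [0.07, 0.998, 0.0], [0.0, 0.0, -1.0]]
force: [-0.2, 0.5, 0.1]
opening: 0.0133
```

Request:
carry_out(
  deltas=[0,0,0,0,0,0,0,0,0,0],
  grip_force=120,
)

```text
clock: 4.42
ee_pos: [0.4558, 0.2724, 0.0754]
tool_rot: [[-0.998, 0.07, -0.0], [0.07, 0.998, 0.0], [0.0, 0.0, -1.0]]
force: [0.3, 0.3, 1.0]
opening: 0.0128
```

```bash
python3 -c "
from h import *
s=env.observe();delta((.4563,.2723,.0755),175.9,s)
save(optics.snapshot('wrist'),'w5.png',(160,180,400,360),3.2)
"
```

```text
pos [0.4558 0.2724 0.0754] yaw 176.01 shift [-0.0005 -0.     -0.0001] turn 0.0020 F [0.3 0.3 1. ] op 0.0128 t 4.42 tilt [-0.  0. -1.]
```

View pics/w5.png

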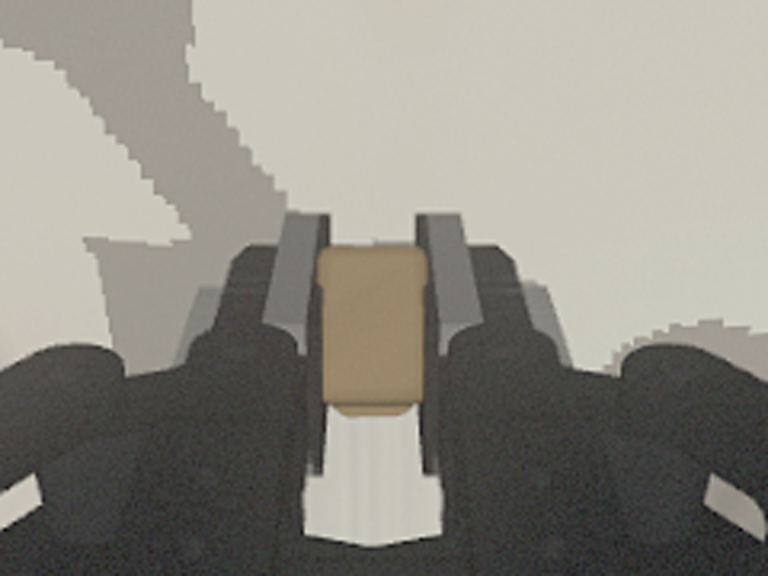

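```bash
python3 -c "
from h import *
s=env.observe()
q=dict(s);q['ee_pos']=np.array([.4562,.2725,.0759])
f=lambda c,z:onz('wrist',(np.array(c,float))/3.6+[180,220]-0.4,z,q)
print(f([(351,305)],.1114),f([(351,131)],.1),f([(122,275),(575,272)],.04))
delta((.4563,.2723,.155),176,s);delta((.4894,.0268,.155),178.5,s)
"
```

```text
[[0.4564 0.2721 0.1114]] [[0.4407 0.2732 0.1   ]] [[0.4942 0.2285 0.04  ]
 [0.4992 0.3097 0.04  ]]
pos [0.4559 0.2724 0.0754] yaw 176.01 shift [-0.0004 -0.     -0.0796] turn 0.0002 F [-1.2 -0.3  2.4] op 0.0120 t 4.47 tilt [-0.  0. -1.]
pos [0.4559 0.2724 0.0754] yaw 176.01 shift [-0.0505 -0.2426 -0.0796] turn -0.0434 F [-1.2 -0.3  2.4] op 0.0120 t 4.47 tilt [-0.  0. -1.]
```

Request:
carry_out(
  deltas=[0,0,0,-0.02,0,0,0,0,-0.05,0,0,0,-0.04,-0.075,-0.01,0,-0.01,-0.09,-0.08,-0.02,0,-0.02,-0.14,-0.08,-0.03],
)

```text
clock: 5.1
ee_pos: [0.4663, 0.1296, 0.1555]
tool_rot: [[-0.999, 0.039, 0.001], [0.039, 0.999, -0.001], [-0.001, -0.001, -1.0]]
force: [0.7, -0.4, -2.0]
opening: 0.0125
```

Request:
carry_out(
  deltas=[0,-0.015,-0.045,0,-0.005,0,-0.025,-0.085,0,-0.01,0,-0.03,-0.1,0,-0.013,0,-0.03,-0.1,0,-0.013],
)

```text
clock: 5.6
ee_pos: [0.492, 0.0294, 0.1548]
tool_rot: [[-1.0, 0.029, -0.001], [0.029, 1.0, 0.0], [0.001, 0.0, -1.0]]
force: [-0.9, 0.8, -1.7]
opening: 0.0124
```

```bash
python3 -c "
from h import *
s=env.observe();delta((.4894,.0268,.155),178.5,s); print(s['joints'])
save(optics.snapshot('top'),'t2.png',(200,140,320,260),5)
save(optics.snapshot('side'),'s3.png',(220,150,360,270),5)
"
```

```text
pos [0.492  0.0294 0.1548] yaw 178.33 shift [ 0.0025 -0.0027 -0.0002] turn -0.0029 F [-0.9  0.8 -1.7] op 0.0124 t 5.60 tilt [-0.001  0.    -1.   ]
[ 31.6535  20.7029 -46.8782 100.761   16.4031  65.7161  68.1034]
```

View pics/t2.png

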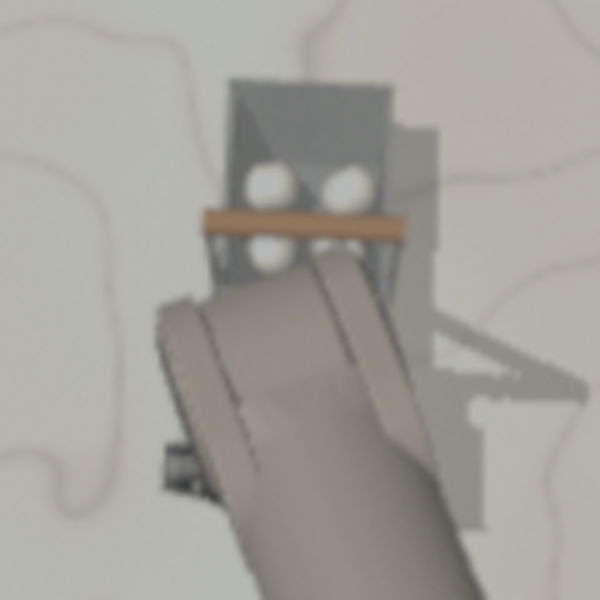

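View pics/s3.png

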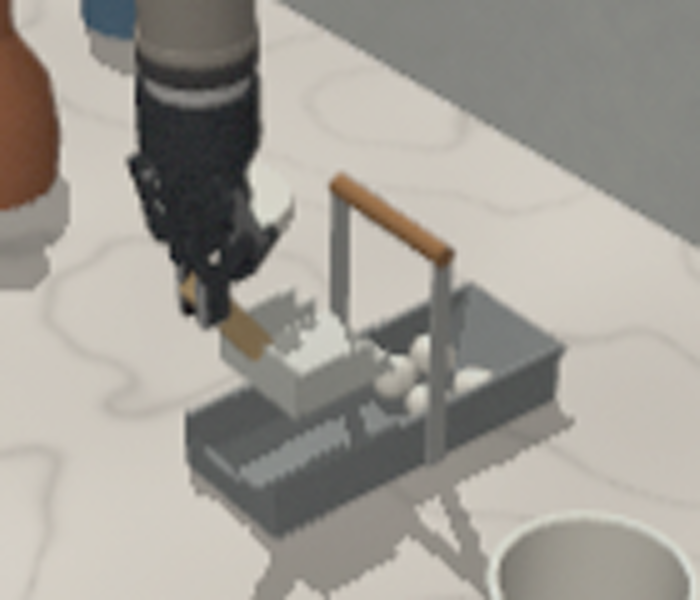

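```bash
python3 -c "
from h import *
s=env.observe();delta((.4894,.0268,.155),178.5,s)
im=optics.snapshot('wrist');save(im,'w6.png',None,1.4)
save(im,'w6z.png',(180,130,380,280),4)
"
```

```text
pos [0.4916 0.0324 0.1552] yaw 178.63 shift [ 0.002  -0.0056  0.0002] turn 0.0023 F [ 0.   1.1 -2.2] op 0.0121 t 5.70 tilt [-0.001  0.002 -1.   ]
```

View pics/w6.png

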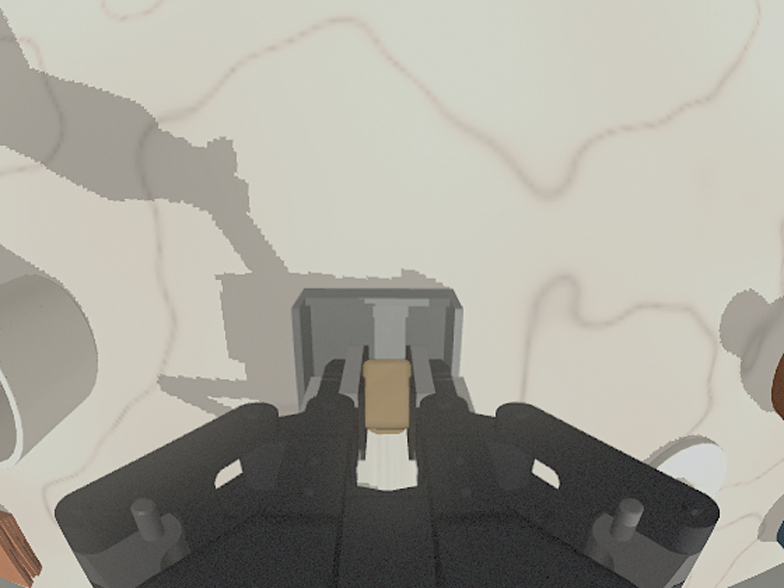

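View pics/w6z.png

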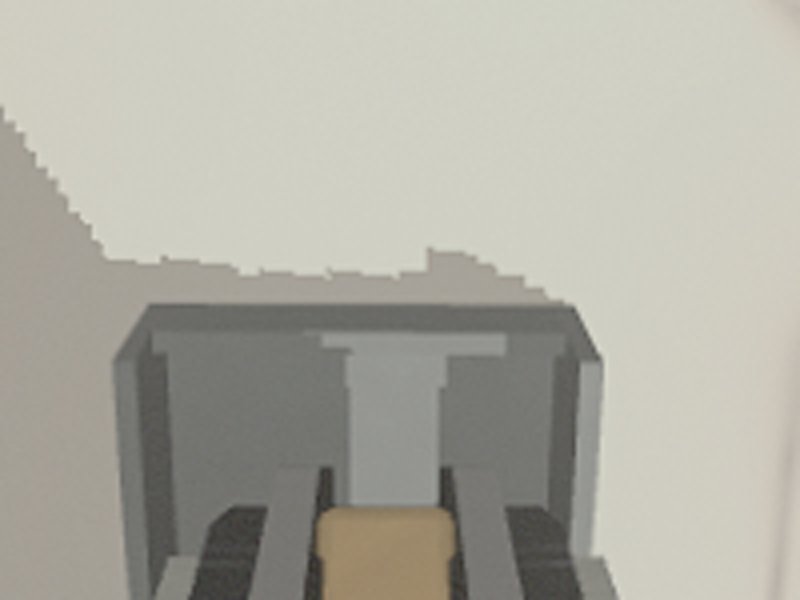

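```bash
python3 -c "
from h import *
s=env.observe();s['ee_pos']=np.array([.4916,.0324,.1552]);delta((.4894,.0268,.155),178.5)
f=lambda c,z:onz('wrist',(np.array(c,float))/4+[180,130]-0.4,z,s)
print(f([(115,360),(603,360)],.045),f([(150,304),(572,304)],.0),f([(153,332),(565,332)],.024),f([(172,348),(563,348)],.006))
print(f([(318,515),(455,512)],.19))
"
```

```text
pos [0.4916 0.0327 0.1553] yaw 178.69 shift [ 0.002  -0.006   0.0003] turn 0.0033 F [-0.3  0.7 -1.3] op 0.0121 t 5.75 tilt [-0.     0.001 -1.   ]
[[ 0.5033 -0.0248  0.045 ]
 [ 0.5055  0.0764  0.045 ]] [[ 0.5037 -0.0252  0.    ]
 [ 0.506   0.0762  0.    ]] [[ 0.5036 -0.0203  0.024 ]
 [ 0.5057  0.0713  0.024 ]] [[ 0.5131 -0.0195  0.006 ]
 [ 0.5151  0.0734  0.006 ]]
[[0.472  0.0258 0.19  ]
 [0.472  0.0384 0.19  ]]
```

Request:
carry_out(
  deltas=[0,0.0025,-0.0065,0,0.002,0,0.0025,-0.0065,0,0.002,0,0.0025,-0.0065,0.01,0.002,0,0.0025,-0.0065,0.02,0.002,0,0.0025,-0.0065,0.02,0.002],
)

```text
clock: 6.38
ee_pos: [0.4883, 0.0235, 0.1339]
tool_rot: [[-1.0, 0.028, -0.003], [0.028, 1.0, 0.0], [0.003, -0.0, -1.0]]
force: [0.5, -0.7, -1.5]
opening: 0.0124
```

```bash
python3 -c "
from h import *
s=env.observe();delta((.489,.026,.0825),178.6,s)
save(optics.snapshot('side'),'s4.png',(220,150,360,270),5)
"
```

```text
pos [0.4883 0.0235 0.1339] yaw 178.37 shift [-0.0008  0.0025  0.0514] turn -0.0040 F [ 0.5 -0.7 -1.5] op 0.0124 t 6.38 tilt [-0.003  0.    -1.   ]
```

View pics/s4.png

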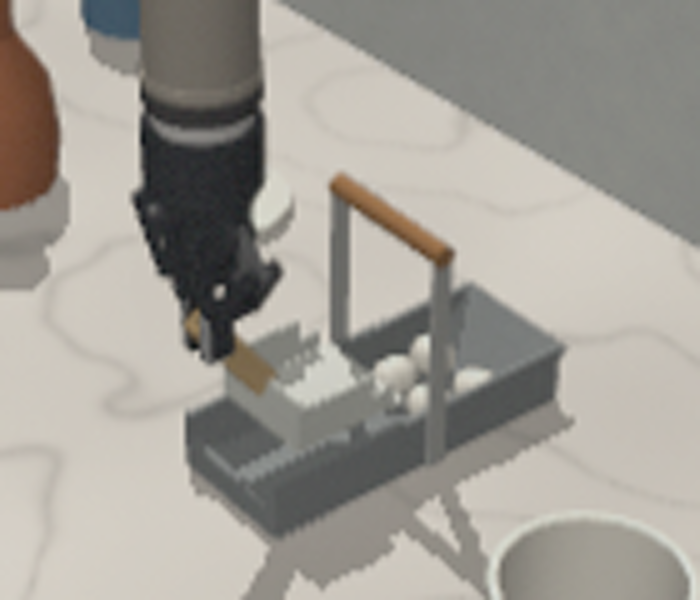

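Request:
carry_out(
  deltas=[0,-0.001,0.0025,0,-0.004,0,-0.001,0.0025,0,-0.004,0,-0.001,0.0025,0,-0.004,0,-0.001,0.0025,0,-0.004],
)

```text
clock: 6.92
ee_pos: [0.4907, 0.026, 0.1354]
tool_rot: [[-1.0, 0.025, 0.0], [0.025, 1.0, -0.0], [-0.0, -0.0, -1.0]]
force: [0.1, -0.4, -1.0]
opening: 0.0122
```

```bash
python3 -c "
from h import *
s=env.observe();delta((.489,.026,.0825),178.6,s)
im=optics.snapshot('wrist')
save(im,'w7.png',(180,130,380,280),4)
"
```

```text
pos [0.4907 0.026  0.1354] yaw 178.57 shift [ 0.0017 -0.      0.0529] turn -0.0004 F [ 0.1 -0.4 -1. ] op 0.0122 t 6.92 tilt [ 0. -0. -1.]
```

View pics/w7.png

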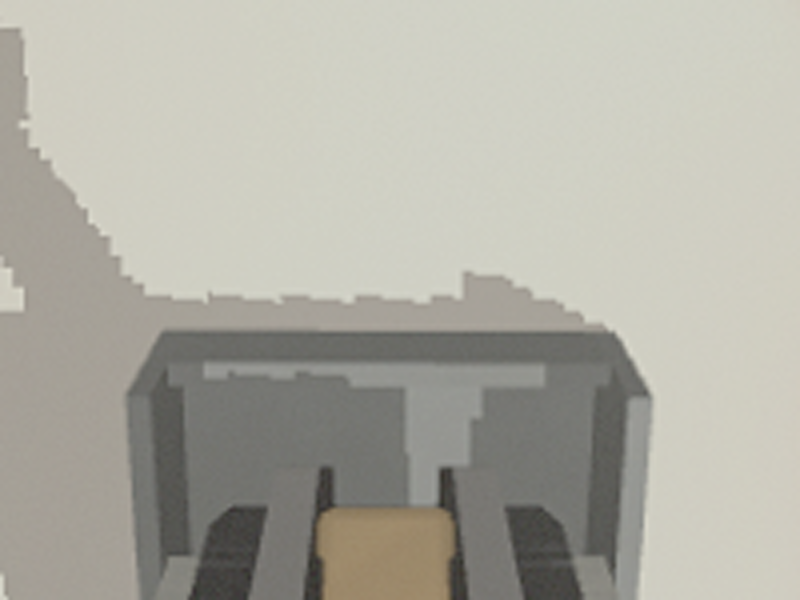

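Request:
carry_out(
  deltas=[0,0,0,0.015,0,0,0,0,0.032,0,0,0,0,0.045,0,0,0,0,0.051,0,0,0,0,0.0525,0],
)

```text
clock: 7.6
ee_pos: [0.4903, 0.0262, 0.0822]
tool_rot: [[-1.0, 0.025, -0.001], [0.025, 1.0, 0.0], [0.001, 0.0, -1.0]]
force: [-0.5, -0.4, -0.9]
opening: 0.0121
```

```bash
python3 -c "
from h import *
s=env.observe();delta((.489,.026,.0825),178.6,s)
save(optics.snapshot('side'),'s5.png',(220,150,360,270),5)
"
```

```text
pos [0.4903 0.0262 0.0822] yaw 178.59 shift [ 0.0013 -0.0002 -0.0003] turn -0.0001 F [-0.5 -0.4 -0.9] op 0.0121 t 7.60 tilt [-0.001  0.    -1.   ]
```

View pics/s5.png

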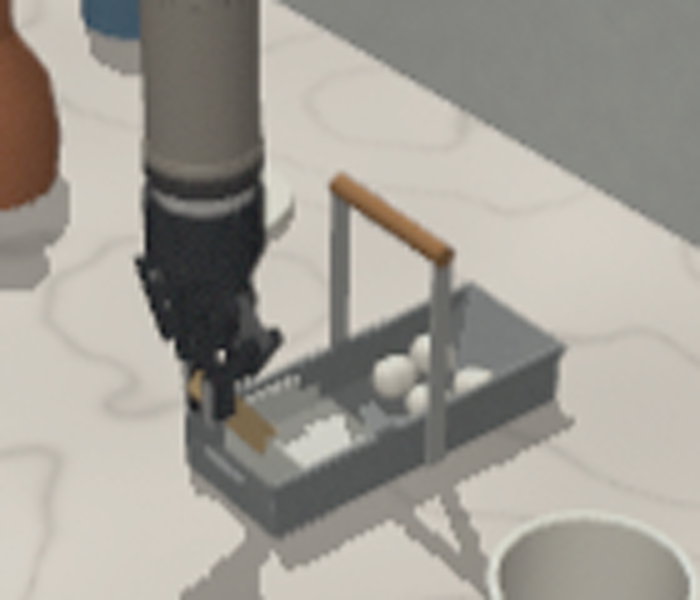

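Request:
carry_out(
  deltas=[0,-0.01,0,0,0,0,-0.022,0,0,0,0,-0.034,0,0,0,0,-0.042,0,0,0,0,-0.05,0,0,0],
)

```text
clock: 8.28
ee_pos: [0.5407, 0.0249, 0.0824]
tool_rot: [[-1.0, 0.025, -0.001], [0.025, 1.0, 0.0], [0.001, 0.0, -1.0]]
force: [-1.5, -1.5, -3.3]
opening: 0.0124
```

Request:
carry_out(
  deltas=[0,-0.006,0,0,0,0,-0.012,0,0,0,0,-0.018,0,0,0,0,-0.022,0,0,0],
)

```text
clock: 8.78
ee_pos: [0.5629, 0.0242, 0.0827]
tool_rot: [[-1.0, 0.025, 0.0], [0.025, 1.0, -0.0], [-0.0, -0.0, -1.0]]
force: [-0.5, 0.7, -3.6]
opening: 0.0122
```

```bash
python3 -c "
from h import *
s=env.observe();delta((.5875,.0236,.0825),178.6,s); print(s['joints'])
save(optics.snapshot('side'),'s6.png',(240,140,360,260),5)
save(optics.snapshot('top'),'t6.png',(200,140,320,260),5)
"
```

```text
pos [0.5629 0.0242 0.0827] yaw 178.58 shift [-0.0246  0.      0.0002] turn -0.0004 F [-0.5  0.7 -3.6] op 0.0122 t 8.78 tilt [ 0. -0. -1.]
[ 25.0951  32.8605 -41.7401  94.9637  24.2584  61.5726  64.7127]
```

View pics/s6.png

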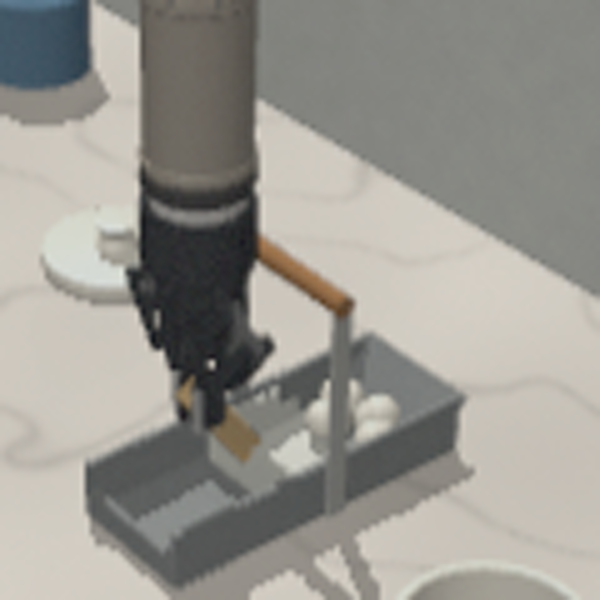

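View pics/t6.png

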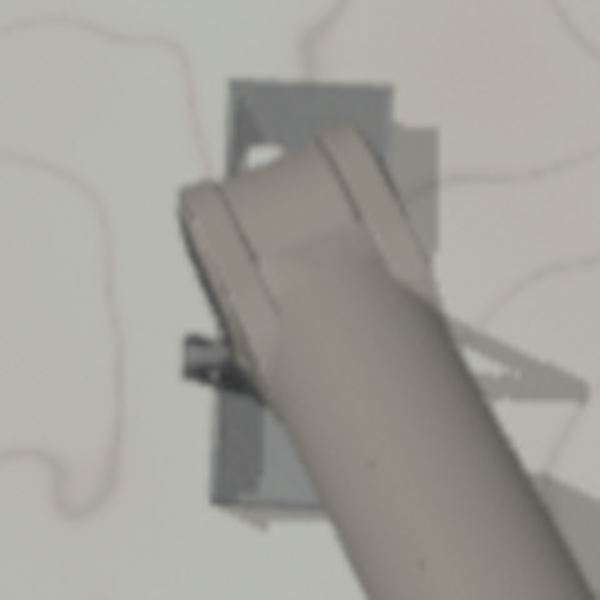

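Request:
carry_out(
  deltas=[0,-0.005,0,0,0,0,-0.01,0,0,0,0,-0.015,0,0,0,0,-0.019,0,0,0],
)

```text
clock: 9.38
ee_pos: [0.58, 0.0238, 0.0825]
tool_rot: [[-1.0, 0.025, -0.004], [0.025, 1.0, -0.001], [0.004, -0.001, -1.0]]
force: [-6.0, -0.1, 1.5]
opening: 0.0123
```

```bash
python3 -c "
from h import *
s=env.observe();delta((.5875,.0236,.0825),178.6,s); print(s['moment'])
save(optics.snapshot('side'),'s7.png',(270,180,350,240),9,.7)
save(optics.snapshot('wrist'),'w8.png',None,1.4)
"
```

```text
pos [0.58   0.0238 0.0825] yaw 178.58 shift [-0.0075 -0.     -0.0001] turn -0.0003 F [-6.  -0.1  1.5] op 0.0123 t 9.38 tilt [-0.004 -0.001 -1.   ]
[-0.0897  1.5347 -0.1403]
```

View pics/s7.png

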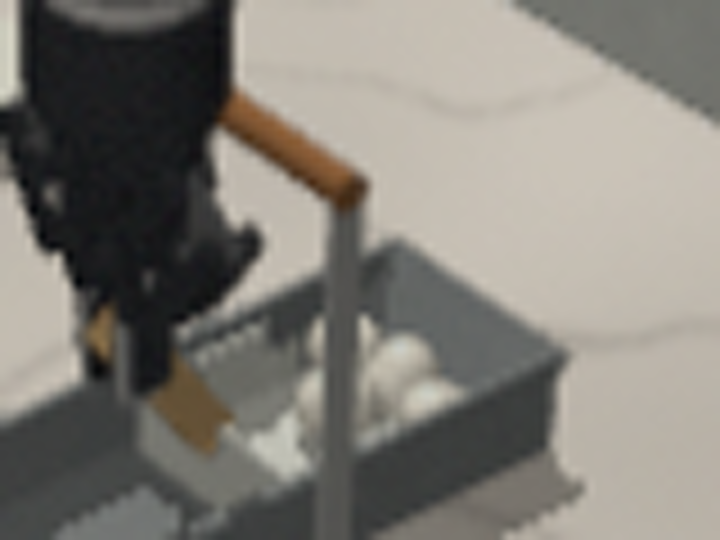

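View pics/w8.png

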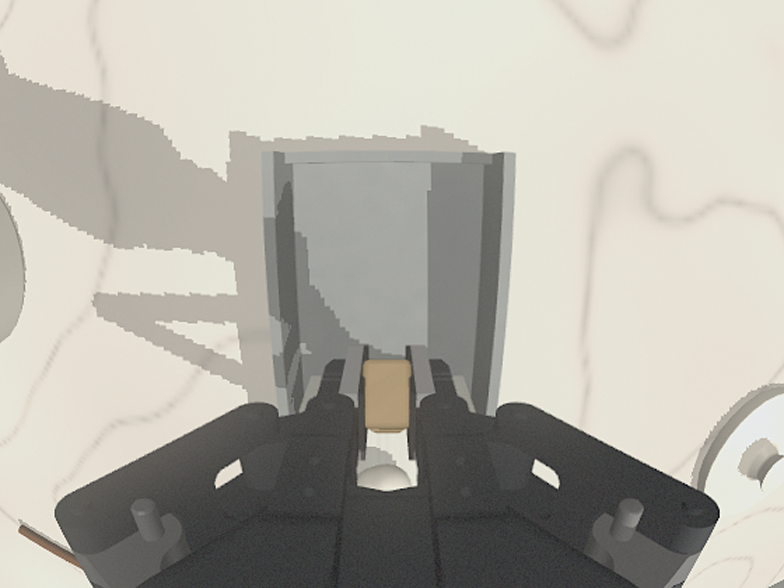

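Request:
carry_out(
  deltas=[0,-0.002,0,0,0,0,-0.004,0,0,0,0,-0.006,0,0,0],
)

```text
clock: 9.85
ee_pos: [0.5838, 0.0227, 0.0827]
tool_rot: [[-1.0, 0.025, -0.008], [0.025, 1.0, -0.003], [0.008, -0.003, -1.0]]
force: [-13.3, -1.9, 7.9]
opening: 0.0127
```

```bash
python3 -c "
from h import *
s=env.observe();delta((.5875,.0236,.0825),178.6,s); print(s['moment'])
save(optics.snapshot('side'),'s8.png',(270,180,350,240),9,.7)
save(optics.snapshot('top'),'t8.png',(240,150,290,190),12,.8)
"
```

```text
pos [0.5838 0.0227 0.0827] yaw 178.57 shift [-0.0037  0.001   0.0001] turn -0.0005 F [-13.3  -1.9   7.9] op 0.0127 t 9.85 tilt [-0.008 -0.003 -1.   ]
[-0.4023  2.7529 -0.0522]
```

View pics/s8.png

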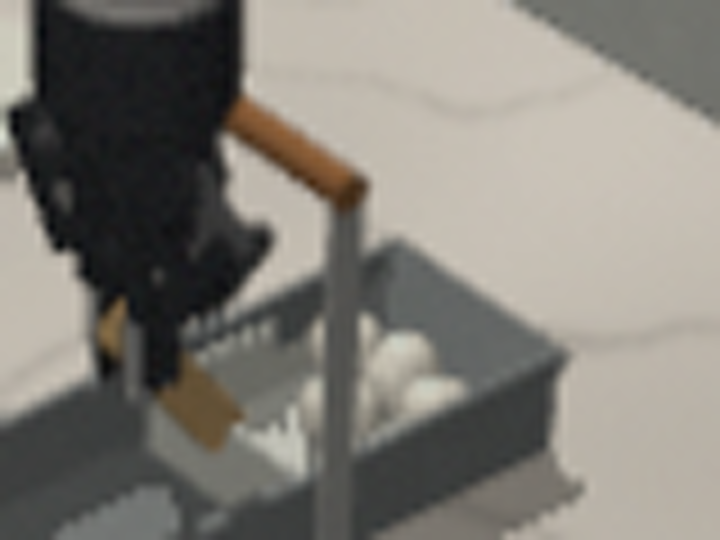

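View pics/t8.png

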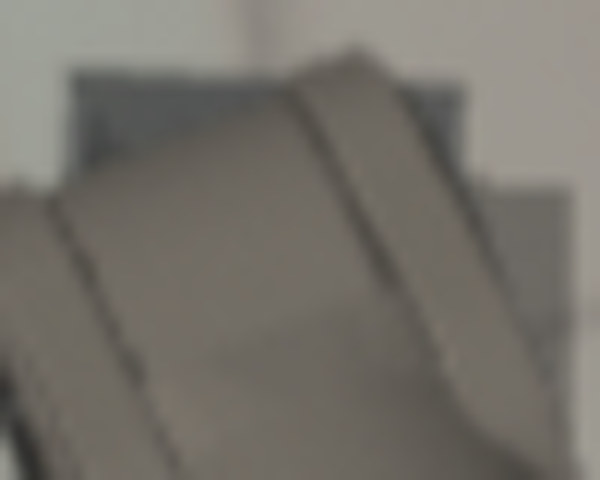

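```bash
python3 -c "
from h import *
import numpy as np
c,sn=np.cos(np.radians(-1.4)),np.sin(np.radians(-1.4)); R=np.array([[c,-sn],[sn,c]])
def tt(P): return (P[:,:2]-[.6145,.0229])@R
for z in (.018,.024,.03):
    P=onz('side',np.array([(342,340),(335,405),(405,363),(435,400)])/9+[270,180]-.45,z); print(z,tt(P).round(4).tolist())
P=onz('side',np.array([(565,355),(397,240)])/9+[270,180]-.45,.045); print(tt(P))
P=onz('side',np.array([(348,190)])/9+[270,180]-.45,.172); print(tt(P))
"

```

```text
0.018 [[0.1032, 0.0364], [0.0729, 0.0052], [0.1129, 0.0093], [0.1061, -0.0164]]
0.024 [[0.0977, 0.0303], [0.0676, -0.0007], [0.1074, 0.0033], [0.1006, -0.0222]]
0.03 [[0.0922, 0.0242], [0.0623, -0.0066], [0.1018, -0.0026], [0.0951, -0.028]]
[[ 0.1405 -0.0517]
 [ 0.1404  0.0473]]
[[ 0.0231 -0.0527]]
```

Request:
carry_out(
  deltas=[0,0.003,0,0,0,0,0.006,0,0,0,0,0.01,0,0,0,0,0.014,0,0,0,0,0.014,0,0,0],
)

```text
clock: 10.58
ee_pos: [0.5734, 0.0248, 0.0831]
tool_rot: [[-1.0, 0.024, 0.0], [0.024, 1.0, 0.001], [-0.0, 0.001, -1.0]]
force: [-0.5, 1.1, -2.9]
opening: 0.0124
```

```bash
python3 -c "
from h import *
s=env.observe();delta((.5875,.0236,.0825),178.6,s); print(s['moment'])
save(optics.snapshot('side'),'s9.png',(270,180,350,240),9,.7)
"
```

```text
pos [0.5734 0.0248 0.0831] yaw 178.64 shift [-0.0141 -0.0008  0.0006] turn 0.0006 F [-0.5  1.1 -2.9] op 0.0124 t 10.57 tilt [ 0.     0.001 -1.   ]
[ 0.0473  0.4863 -0.0222]
```

View pics/s9.png

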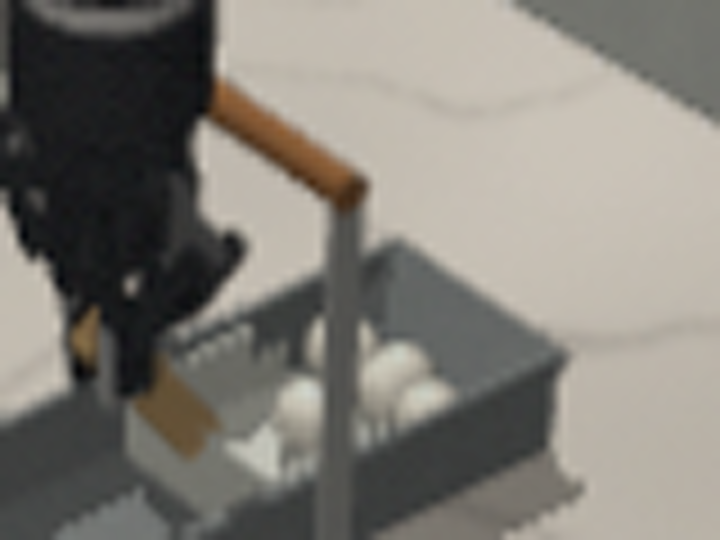

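```bash
python3 - <<'E'
from h import *
im=cv2.cvtColor(cv2.imread("pics/top0.png"),cv2.COLOR_BGR2RGB)
c=im[150:200,240:285].astype(float); c=np.clip((c-40)/(150-40)*255,0,255).astype(np.uint8)
save(c,"top0c.png",None,12,1)
g=im.astype(int).sum(2)
print(g[155:190,247:276:4])
for r in range(155,185): pass
E
```

```text
[[315 334 340 342 336 369 371 374]
 [218 241 250 262 270 295 305 322]
 [188 190 191 191 197 205 217 239]
 [191 182 183 181 186 186 191 192]
 [182 183 185 186 187 184 189 190]
 [167 185 182 185 185 185 189 186]
 [166 181 185 187 185 187 191 188]
 [151 179 181 184 186 186 188 188]
 [143 179 186 185 183 184 187 191]
 [142 171 185 182 183 184 187 190]
 [141 158 183 183 180 186 187 191]
 [141 151 184 185 183 184 188 188]
 [144 150 185 183 182 185 188 189]
 [139 145 183 182 186 188 187 187]
 [137 148 186 179 185 189 190 186]
 [146 145 187 185 183 187 187 181]
 [151 149 189 187 184 187 187 179]
 [148 174 236 195 189 189 197 183]
 [145 289 321 209 203 210 274 195]
 [142 369 374 204 214 274 345 204]
 [146 396 390 193 218 350 380 201]
 [146 407 395 190 219 393 392 192]
 [143 405 395 183 225 402 392 177]
 [144 395 377 173 222 403 384 169]
 [145 372 338 160 200 400 358 159]
 [143 321 279 148 181 384 316 153]
 [140 234 204 134 195 342 268 149]
 [161 173 171 151 186 261 206 147]
 [185 183 178 175 176 193 171 161]
 [186 189 187 186 186 186 182 181]
 [176 181 183 187 187 185 191 189]
 [147 171 167 161 168 171 173 177]
 [135 258 221 139 173 179 159 153]
 [137 355 330 150 277 319 235 158]
 [142 390 378 159 352 394 283 164]]
```

View pics/top0c.png

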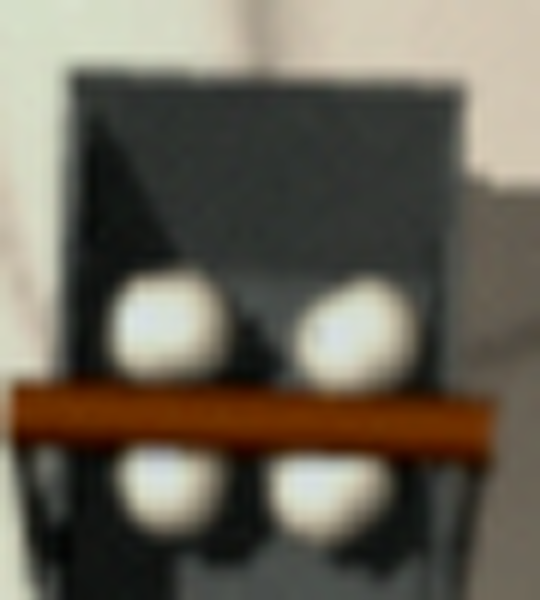

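```bash
python3 -c "
from h import *
print(onz('top',[(260,171.7),(260,172.3)],.006), onz('top',[(259,155.9)],.045), onz('top',[(258,241.5)],.024))
"
```

```text
[[0.7244 0.0227 0.006 ]
 [0.7224 0.0227 0.006 ]] [[0.7634 0.0264 0.045 ]] [[0.5035 0.026  0.024 ]]
```

Request:
carry_out(
  deltas=[0,-0.004,0,0,0.025,0,-0.007,0,0,-0.025,0,-0.01,0,0,0.025,0,-0.013,0,0,-0.025,0,-0.0155,0,0,0],
)

```text
clock: 11.25
ee_pos: [0.5855, 0.0232, 0.0827]
tool_rot: [[-1.0, 0.026, -0.009], [0.026, 1.0, -0.002], [0.009, -0.002, -1.0]]
force: [-11.9, -0.1, 6.7]
opening: 0.0124
```

```bash
python3 -c "
from h import *
s=env.observe();delta((.5875,.0236,.0825),178.6,s); print(s['moment'])
save(optics.snapshot('side'),'s10.png',(270,180,350,240),9,.7)
"
```

```text
pos [0.5855 0.0232 0.0827] yaw 178.53 shift [-0.002   0.0005  0.0002] turn -0.0012 F [-11.9  -0.1   6.7] op 0.0124 t 11.25 tilt [-0.009 -0.002 -1.   ]
[0.2014 2.4639 0.3497]
```

View pics/s10.png

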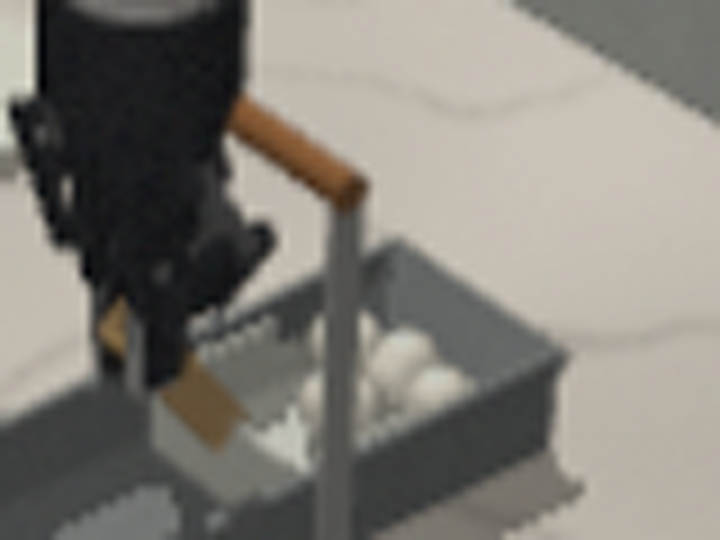

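Request:
carry_out(
  deltas=[0,0.005,0,0,0,0,0.01,0,0,0,0,0.015,0.001,0,0,0,0.018,0.003,0,0,0,0.018,0.003,0,0],
)

```text
clock: 11.92
ee_pos: [0.571, 0.0275, 0.083]
tool_rot: [[-1.0, 0.024, 0.0], [0.024, 1.0, 0.0], [-0.0, 0.0, -1.0]]
force: [-0.2, -0.8, -3.4]
opening: 0.0121
```

```bash
python3 -c "
from h import *
s=env.observe();delta((.5875,.0236,.0825),178.6,s)
save(optics.snapshot('side'),'s11.png',(270,180,350,240),9,.7)
"
```

```text
pos [0.571  0.0275 0.083 ] yaw 178.61 shift [-0.0166 -0.0035  0.0005] turn 0.0003 F [-0.2 -0.8 -3.4] op 0.0121 t 11.93 tilt [ 0.  0. -1.]
```

View pics/s11.png

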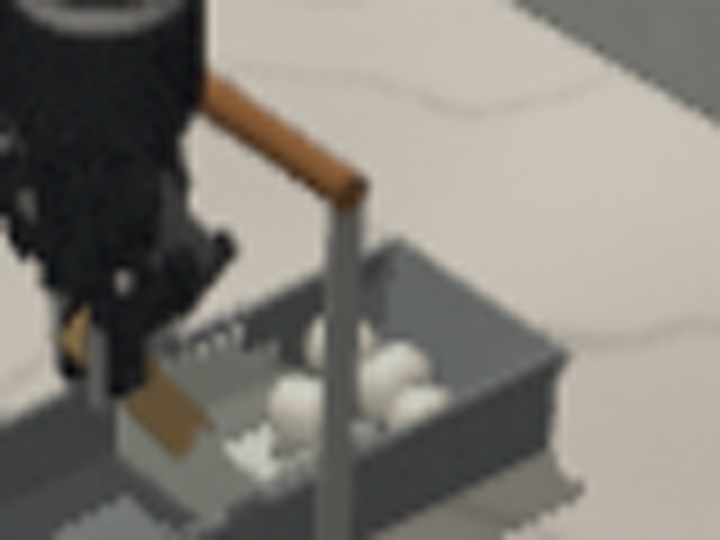

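```bash
cat >> h.py <<'E'
c_,s_=np.cos(np.radians(-1.4)),np.sin(np.radians(-1.4)); RT=np.array([[c_,-s_],[s_,c_]])
def tt(P): return (np.atleast_2d(P)[:,:2]-[.6145,.0229])@RT
E
python3 -c "
from h import *
P=onz('side',np.array([(335,337),(297,410),(393,372),(420,404)])/9+[270,180]-.45,.02); print(tt(P).round(4))
P=onz('top',np.array([(165,325),(358,333),(170,483),(325,487)])/12+[240,150]-.45,.02); print('top0',tt(P).round(4))
"
```

```text
[[ 0.1005  0.0377]
 [ 0.0573  0.0099]
 [ 0.1034  0.0057]
 [ 0.0979 -0.0167]]
top0 [[ 0.0895  0.0224]
 [ 0.0893 -0.0271]
 [ 0.048   0.0195]
 [ 0.0484 -0.02  ]]
```

Request:
carry_out(
  deltas=[0,-0.008,0,0,-0.01,0,-0.015,0,0,0.01,0,-0.0185,0,0,-0.02,0,-0.0185,-0.001,0,0.02,0,-0.0185,0,0,0],
)

```text
clock: 12.6
ee_pos: [0.5898, 0.0267, 0.0827]
tool_rot: [[-1.0, 0.024, 0.0], [0.024, 1.0, -0.0], [-0.0, -0.0, -1.0]]
force: [-1.8, -0.2, -3.3]
opening: 0.0123
```

```bash
python3 -c "
from h import *
s=env.observe();delta((.5875,.0236,.0825),178.6,s)
save(optics.snapshot('side'),'s12.png',(270,180,350,240),9,.7)
"
```

```text
pos [0.5898 0.0267 0.0827] yaw 178.62 shift [ 0.0022 -0.0031  0.0002] turn 0.0003 F [-1.8 -0.2 -3.3] op 0.0123 t 12.60 tilt [ 0. -0. -1.]
```

View pics/s12.png

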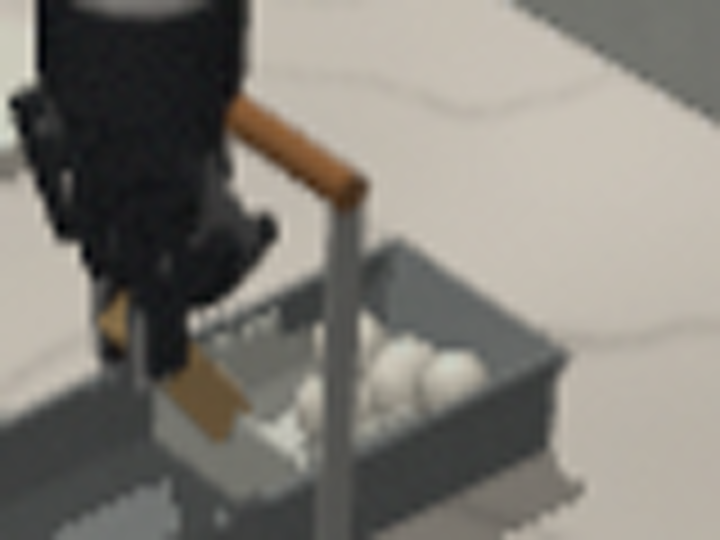

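Request:
carry_out(
  deltas=[0,0.001,0,0,0,0,0.003,0,0,0,0,0.006,0,0,0,0,0.01,-0.001,0,0,0,0.014,-0.002,0,0],
)

```text
clock: 13.28
ee_pos: [0.5752, 0.0249, 0.0828]
tool_rot: [[-1.0, 0.025, -0.0], [0.025, 1.0, -0.0], [0.0, -0.0, -1.0]]
force: [-0.6, -0.9, -3.6]
opening: 0.0123
```

```bash
python3 -c "
from h import *
s=env.observe();delta((.5875,.0236,.0825),178.6,s)
save(optics.snapshot('side'),'s13.png',(270,180,350,240),9,.7)
"
```

```text
pos [0.5752 0.0249 0.0828] yaw 178.59 shift [-0.0124 -0.001   0.0003] turn -0.0002 F [-0.6 -0.9 -3.6] op 0.0123 t 13.28 tilt [-0. -0. -1.]
```

View pics/s13.png

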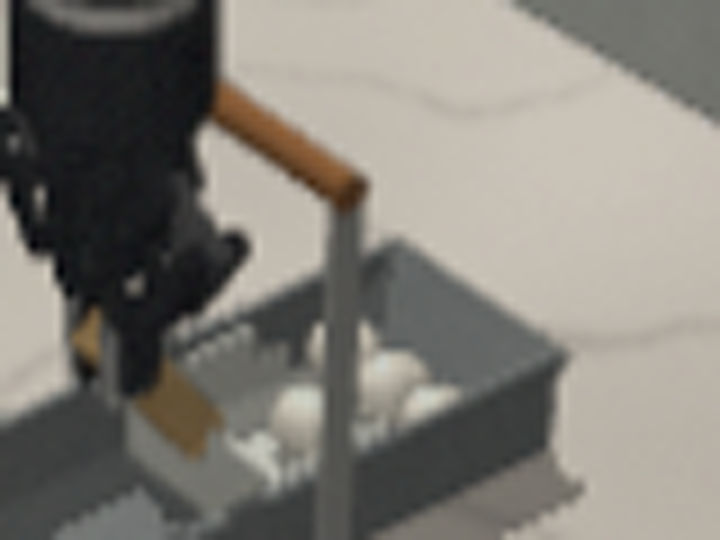

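Request:
carry_out(
  deltas=[0,-0.006,0.002,0,-0.01,0,-0.012,0.003,0,0.01,0,-0.0155,0.003,0,-0.02,0,-0.0155,0.002,0,0.02,0,-0.0155,0.003,0,0],
)

```text
clock: 13.95
ee_pos: [0.5903, 0.0279, 0.0827]
tool_rot: [[-1.0, 0.022, -0.002], [0.022, 1.0, -0.0], [0.002, -0.0, -1.0]]
force: [-5.1, -0.3, 0.3]
opening: 0.0124
```

Request:
carry_out(
  deltas=[0,0.001,0,0.0025,0,0,0.003,0,0.005,0,0,0.007,0,0.008,0,0,0.012,0,0.0115,0,0,0.0165,0,0.0148,0],
  grip_force=40,
)

```text
clock: 14.58
ee_pos: [0.586, 0.0281, 0.0792]
tool_rot: [[-0.999, 0.024, 0.027], [0.024, 1.0, -0.002], [-0.027, -0.001, -1.0]]
force: [-4.9, -4.1, 40.1]
opening: 0.0118
```

```bash
python3 -c "
from h import *
s=env.observe();delta((.5875,.0236,.0825),178.6,s)
save(optics.snapshot('side'),'s14.png',(270,180,350,240),9,.7)
"
```

```text
pos [0.586  0.0281 0.0792] yaw 178.60 shift [-0.0017 -0.0044 -0.0033] turn 0.0000 F [-4.9 -4.1 40.1] op 0.0118 t 14.57 tilt [ 0.027 -0.002 -1.   ]
```

View pics/s14.png

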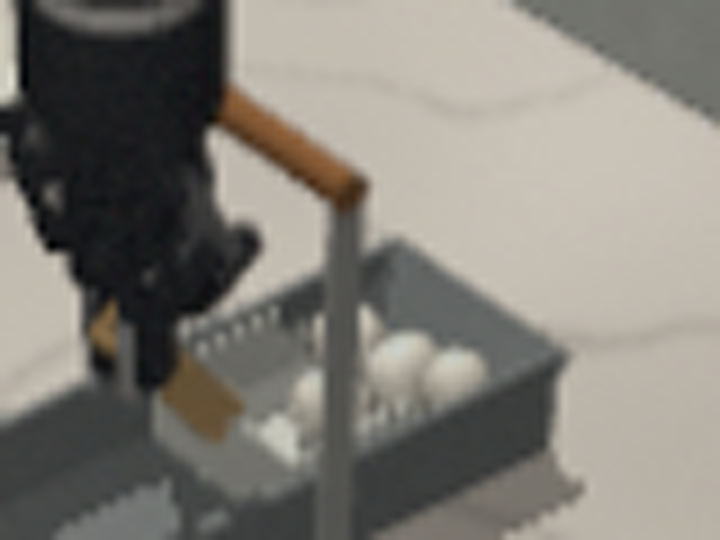

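Request:
carry_out(
  deltas=[0,-0.008,0,-0.01,0,0,-0.0155,0,-0.014,0],
)

```text
clock: 14.88
ee_pos: [0.5897, 0.0272, 0.0821]
tool_rot: [[-1.0, 0.024, -0.002], [0.024, 1.0, -0.001], [0.002, -0.001, -1.0]]
force: [-9.0, -0.1, 3.1]
opening: 0.0122
```

Request:
carry_out(
  deltas=[0,0,0,0,0],
  grip_force=20,
)

```text
clock: 15.0
ee_pos: [0.5892, 0.0273, 0.0814]
tool_rot: [[-1.0, 0.024, -0.004], [0.024, 1.0, -0.001], [0.004, -0.001, -1.0]]
force: [-5.6, -1.1, 4.7]
opening: 0.0122
```

Request:
carry_out(
  deltas=[0,0,0,0,0,0.0125,0,0,0,0],
)

```text
clock: 15.25
ee_pos: [0.5892, 0.0274, 0.0814]
tool_rot: [[-1.0, 0.024, -0.003], [0.024, 1.0, -0.001], [0.003, -0.001, -1.0]]
force: [-4.9, -1.1, 4.0]
opening: 0.0129
```

Request:
carry_out(
  deltas=[0.0132,0,0,0,0,0.0132,0.002,0,0.001,0,0.0132,0.004,0,0.002,0],
)

```text
clock: 15.62
ee_pos: [0.5887, 0.0274, 0.0809]
tool_rot: [[-1.0, 0.025, 0.005], [0.025, 1.0, -0.0], [-0.005, 0.0, -1.0]]
force: [-0.2, -0.7, 6.3]
opening: 0.0133
```

Request:
carry_out(
  deltas=[0.0137,0,0,0,0,0.0137,0.002,0,0.001,0,0.0137,0.004,0,0.002,0],
)

```text
clock: 16.0
ee_pos: [0.5838, 0.0277, 0.0785]
tool_rot: [[-1.0, 0.025, 0.004], [0.025, 1.0, 0.0], [-0.004, 0.0, -1.0]]
force: [2.7, -0.9, 1.7]
opening: 0.0136
```

Request:
carry_out(
  deltas=[0.0137,0.003,0,0.0025,0,0.0137,0.006,0,0.005,0,0.0137,0.01,0,0.0075,0],
)

```text
clock: 16.38
ee_pos: [0.5721, 0.028, 0.0708]
tool_rot: [[-1.0, 0.025, 0.0], [0.025, 1.0, -0.0], [-0.0, -0.0, -1.0]]
force: [1.6, -1.6, 4.7]
opening: 0.0138
```

```bash
python3 -c "
from h import *
s=env.observe();delta((.5875,.0236,.0825),178.6,s)
save(optics.snapshot('side'),'s15.png',(270,180,350,240),9,.7)
"
```

```text
pos [0.5721 0.028  0.0708] yaw 178.58 shift [-0.0155 -0.004  -0.0116] turn -0.0003 F [ 1.6 -1.6  4.7] op 0.0138 t 16.38 tilt [ 0. -0. -1.]
```

View pics/s15.png

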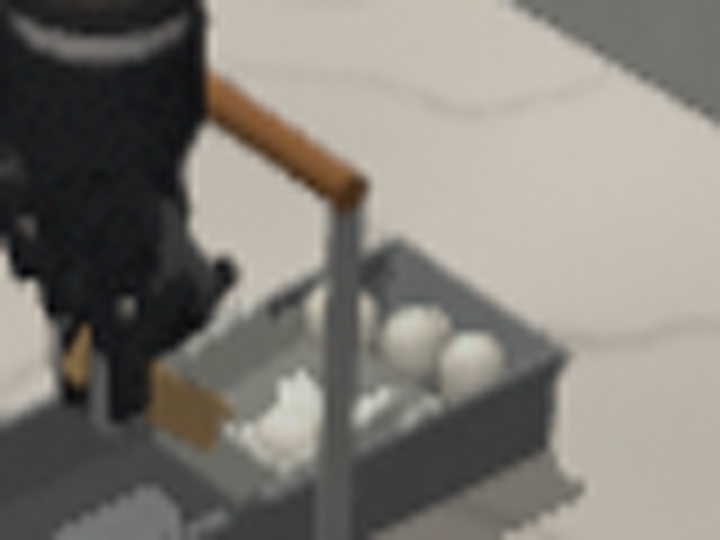

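Request:
carry_out(
  deltas=[0,0,0,-0.001,0,0,0,0,-0.001,0],
  grip_force=80,
)

```text
clock: 16.68
ee_pos: [0.5711, 0.0281, 0.0707]
tool_rot: [[-1.0, 0.025, -0.002], [0.025, 1.0, 0.0], [0.002, 0.0, -1.0]]
force: [0.3, -1.1, 1.4]
opening: 0.0131
```

Request:
carry_out(
  deltas=[0,-0.004,0,0,0,0,-0.008,0,0,0,0,-0.012,0,0,0,0,-0.015,0,0,0],
)

```text
clock: 17.18
ee_pos: [0.579, 0.0289, 0.0718]
tool_rot: [[-1.0, 0.023, -0.018], [0.023, 1.0, -0.002], [0.017, -0.002, -1.0]]
force: [-18.3, -1.1, 21.3]
opening: 0.013
```

```bash
python3 -c "
from h import *
s=env.observe();delta((.5875,.0236,.0825),178.6,s)
save(optics.snapshot('side'),'s16.png',(270,180,350,240),9,.7)
save(optics.snapshot('top'),'t16.png',(230,150,300,200),9,.7)
"
```

```text
pos [0.579  0.0289 0.0718] yaw 178.67 shift [-0.0084 -0.0051 -0.0109] turn 0.0012 F [-18.3  -1.1  21.3] op 0.0130 t 17.18 tilt [-0.018 -0.002 -1.   ]
```

View pics/s16.png

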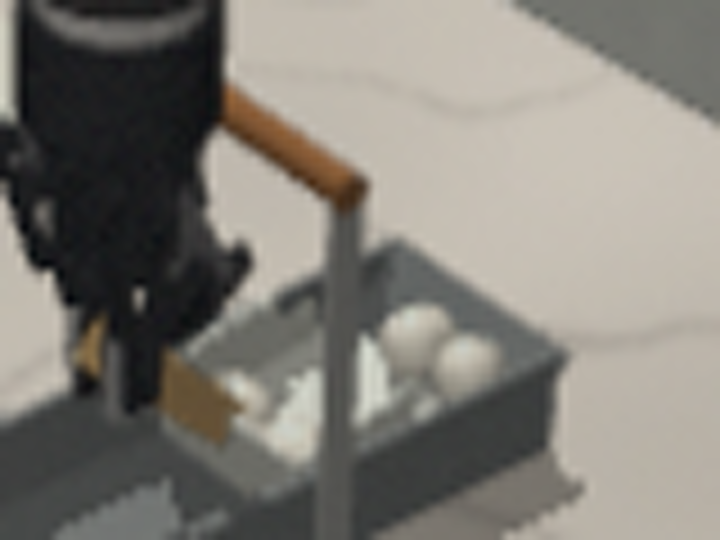

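View pics/t16.png

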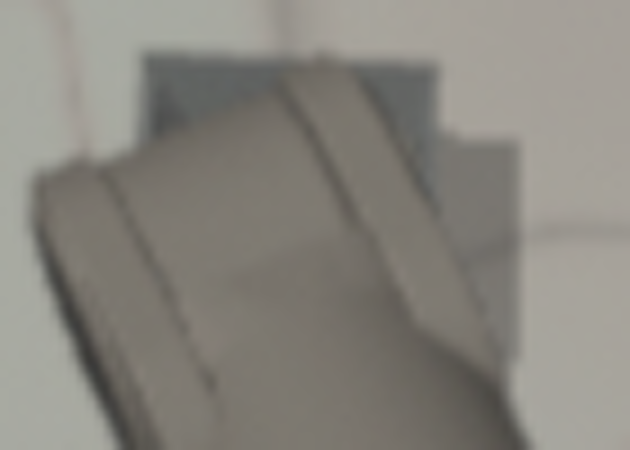

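Request:
carry_out(
  deltas=[0,0.005,0,-0.001,0,0,0.007,-0.002,-0.001,0,0,0.007,-0.004,-0.001,0],
)

```text
clock: 17.65
ee_pos: [0.5789, 0.0244, 0.0713]
tool_rot: [[-1.0, 0.024, -0.003], [0.024, 1.0, 0.001], [0.003, 0.001, -1.0]]
force: [-0.4, 0.3, -2.5]
opening: 0.0131
```

```bash
python3 -c "
from h import *
s=env.observe();delta((.5875,.0236,.0825),178.6,s)
save(optics.snapshot('side'),'s17.png',(270,180,350,240),9,.7)
save(optics.snapshot('wrist'),'w17.png',(180,180,370,320),4.2,.6)
"
```

```text
pos [0.5789 0.0244 0.0713] yaw 178.65 shift [-0.0086 -0.0006 -0.0112] turn 0.0008 F [-0.4  0.3 -2.5] op 0.0131 t 17.65 tilt [-0.003  0.001 -1.   ]
```

View pics/s17.png

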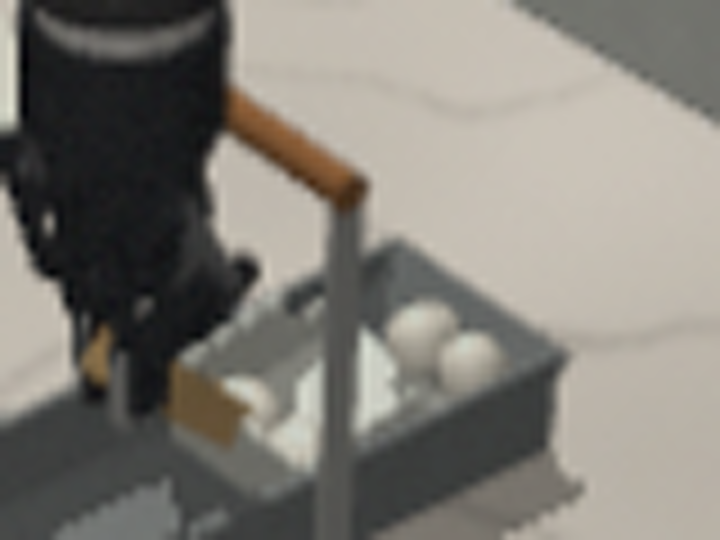

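View pics/w17.png

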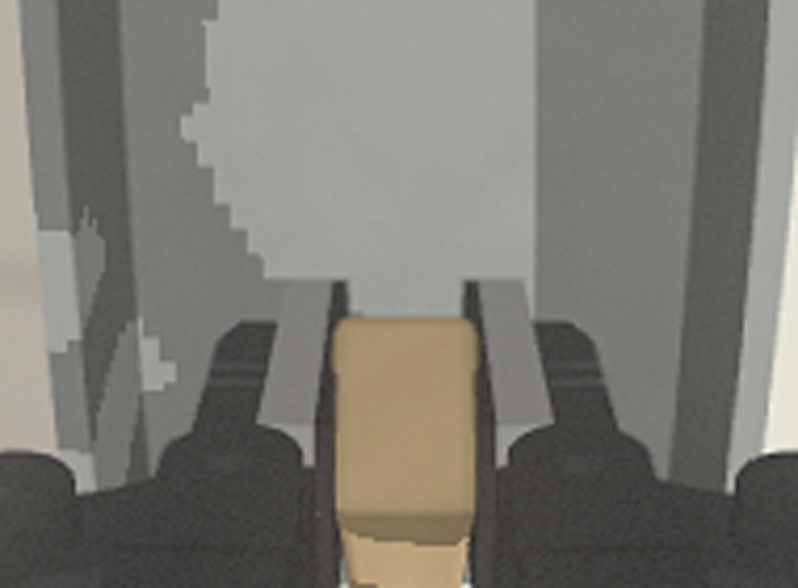

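Request:
carry_out(
  deltas=[0,-0.003,-0.0003,0,0,0,-0.006,-0.0005,0,0,0,-0.009,-0.0005,0,0],
)

```text
clock: 18.12
ee_pos: [0.5896, 0.0228, 0.0724]
tool_rot: [[-1.0, 0.025, 0.0], [0.025, 1.0, -0.0], [-0.0, -0.0, -1.0]]
force: [0.6, -0.5, -4.0]
opening: 0.013
```

```bash
python3 -c "
from h import *
s=env.observe();delta((.5875,.0236,.0825),178.6,s)
save(optics.snapshot('side'),'s18.png',(270,180,350,240),9,.7)
"
```

```text
pos [0.5896 0.0228 0.0724] yaw 178.56 shift [ 0.0021  0.0008 -0.0101] turn -0.0007 F [ 0.6 -0.5 -4. ] op 0.0130 t 18.12 tilt [ 0. -0. -1.]
```

View pics/s18.png

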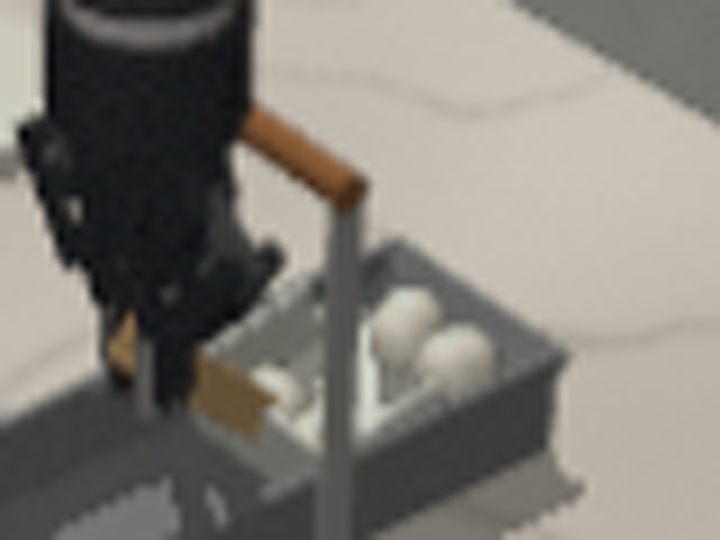

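Request:
carry_out(
  deltas=[0,0,0,0,0,0,0,0,0,0,0,0,0,0,0],
  grip_force=120,
)

```text
clock: 18.55
ee_pos: [0.589, 0.0232, 0.0725]
tool_rot: [[-1.0, 0.025, 0.0], [0.025, 1.0, -0.0], [-0.0, -0.0, -1.0]]
force: [0.7, -0.5, -4.6]
opening: 0.0123
```

```bash
python3 -c "
from h import *
s=env.observe();delta((.5875,.0236,.0825),178.6,s)
save(optics.snapshot('side'),'s19.png',(270,180,350,240),9,.7)
"
```

```text
pos [0.589  0.0232 0.0725] yaw 178.59 shift [ 0.0015  0.0004 -0.01  ] turn -0.0001 F [ 0.7 -0.5 -4.6] op 0.0123 t 18.55 tilt [ 0. -0. -1.]
```

View pics/s19.png

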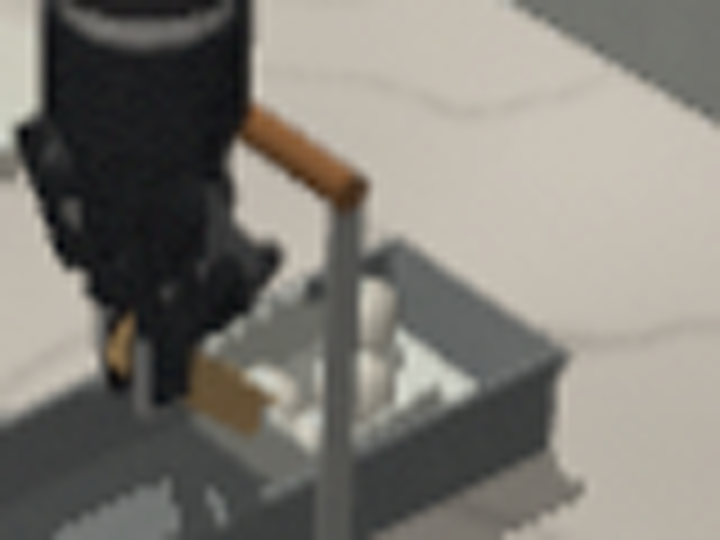

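Request:
carry_out(
  deltas=[0,0,0,-0.002,0,0,0.003,0,-0.003,0,0,0.008,0,-0.003,0,0,0.015,0,-0.003,0,0,0.023,0,-0.003,0],
)

```text
clock: 19.23
ee_pos: [0.5653, 0.0237, 0.0754]
tool_rot: [[-1.0, 0.025, -0.0], [0.025, 1.0, -0.0], [0.0, -0.0, -1.0]]
force: [-0.2, 0.1, -4.6]
opening: 0.0122
```

Request:
carry_out(
  deltas=[0,0.009,0,0,0,0,0.018,0,0,0,0,0.027,0,0,0,0,0.036,0,0,0,0,0.045,0,0,0],
)

```text
clock: 19.85
ee_pos: [0.5204, 0.0248, 0.0755]
tool_rot: [[-1.0, 0.025, 0.0], [0.025, 1.0, -0.0], [-0.0, -0.0, -1.0]]
force: [0.2, 0.7, -4.0]
opening: 0.0125
```

```bash
python3 -c "
from h import *
s=env.observe();delta((.474,.0263,.076),178.6,s)
save(optics.snapshot('side'),'s20.png',(240,150,350,240),7,.7)
"
```

```text
pos [0.5204 0.0248 0.0755] yaw 178.59 shift [ 0.0465  0.0003 -0.0005] turn -0.0002 F [ 0.2  0.7 -4. ] op 0.0125 t 19.85 tilt [ 0. -0. -1.]
```

View pics/s20.png

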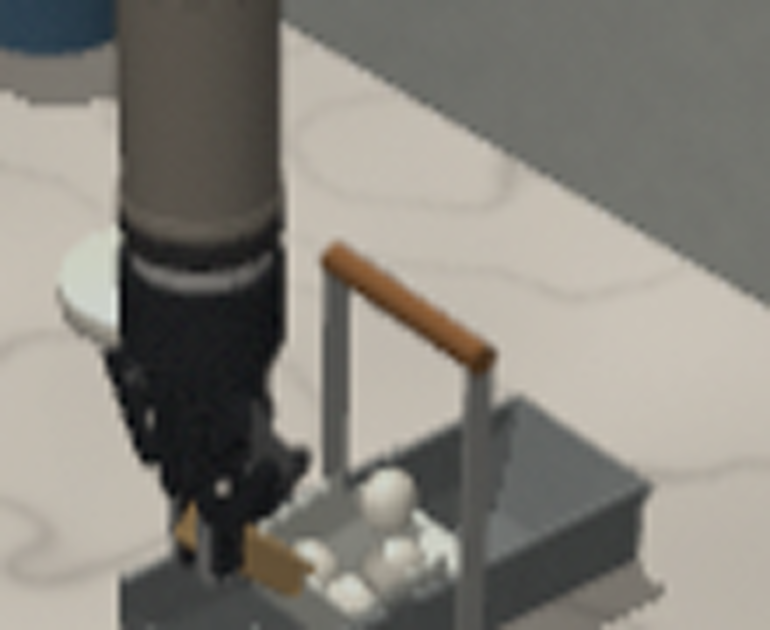

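Request:
carry_out(
  deltas=[0,0.009,0,0,0,0,0.019,0,0,0,0,0.029,0,0,0,0,0.038,0,0,0,0,0.045,0,0,0],
)

```text
clock: 20.52
ee_pos: [0.4754, 0.0259, 0.0755]
tool_rot: [[-1.0, 0.025, -0.0], [0.025, 1.0, -0.0], [0.0, -0.0, -1.0]]
force: [0.5, -0.8, -4.0]
opening: 0.0127
```

Request:
carry_out(
  deltas=[0,0.001,0,-0.004,0,0,0.001,0,-0.012,0,0,0.001,0,-0.022,0,0,0.001,0,-0.034,0,0,0.001,0,-0.046,0],
)

```text
clock: 21.15
ee_pos: [0.4754, 0.0261, 0.1226]
tool_rot: [[-1.0, 0.025, 0.001], [0.025, 1.0, 0.0], [-0.001, 0.0, -1.0]]
force: [0.4, 0.1, -4.6]
opening: 0.012
```

Request:
carry_out(
  deltas=[0,0,0,-0.015,0,0,0,0,-0.03,0,0,0,0,-0.045,0,0,0,0,-0.056,0,0,0,0,-0.062,0],
)

```text
clock: 21.78
ee_pos: [0.4754, 0.026, 0.1843]
tool_rot: [[-1.0, 0.025, 0.001], [0.025, 1.0, -0.0], [-0.001, -0.0, -1.0]]
force: [-0.5, 0.5, -4.8]
opening: 0.0125
```

```bash
python3 -c "
from h import *
s=env.observe();delta((.474,.0263,.076),178.6,s);print(s['joints'])
save(optics.snapshot('side'),'s21.png',(200,110,380,260),4.3,.7)
save(optics.snapshot('top'),'t21.png',(200,140,400,280),4,.7)
"
```

```text
pos [0.4754 0.026  0.1843] yaw 178.58 shift [0.0015 0.0003 0.1083] turn -0.0003 F [-0.5  0.5 -4.8] op 0.0125 t 21.77 tilt [ 0.001 -0.    -1.   ]
[ 34.6242  16.7981 -48.5435 100.7405  13.4867  68.4554  70.8855]
```

View pics/s21.png

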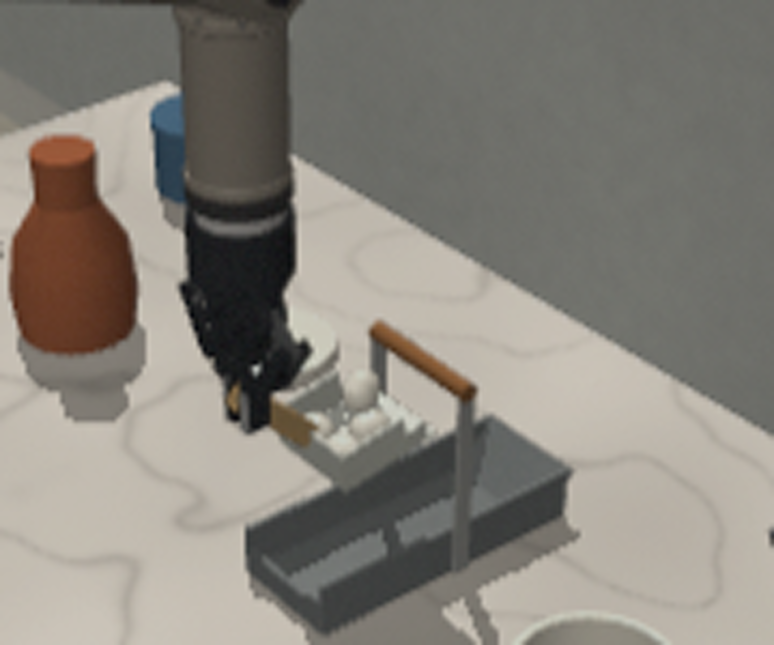

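View pics/t21.png

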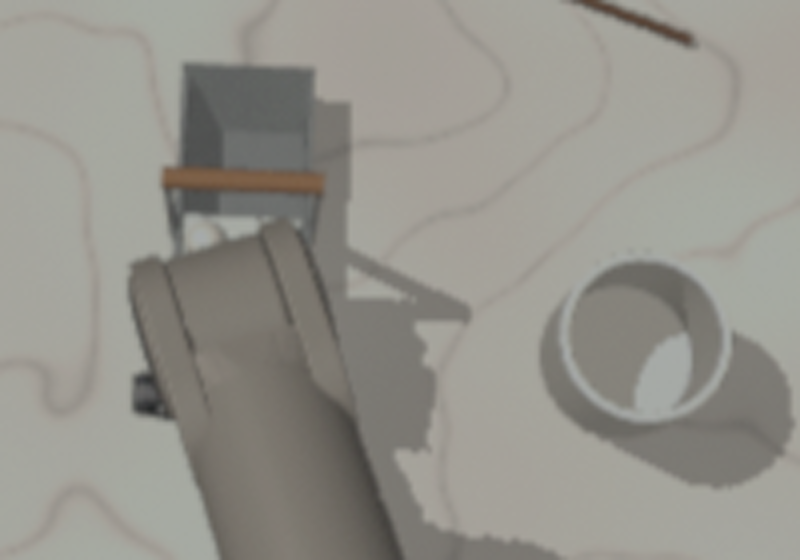

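```bash
python3 -c "
from h import *
p=np.array([(645,341)])/4+[200,140]-.4; q=np.array([(499,410)])/2.8+[160,120]-.4
print(onz('top',p,.11),onz('side',q,.11)); print(tri([ray('top',p),ray('side',q)]))
a=np.array([(560,341),(732,341),(645,258),(645,425)])/4+[200,140]-.4; print(onz('top',a,.11))
print('wrist-rim check')
"
```

```text
[[ 0.5432 -0.2668  0.11  ]] [[ 0.541  -0.2666  0.11  ]]
[ 0.5426 -0.2664  0.1092]
[[ 0.5425 -0.2059  0.11  ]
 [ 0.544  -0.3292  0.11  ]
 [ 0.6037 -0.2684  0.11  ]
 [ 0.4831 -0.2651  0.11  ]]
wrist-rim check
```

Request:
carry_out(
  deltas=[0,0,0,-0.01,0,0,0.001,-0.005,-0.026,0,0,0.005,-0.02,-0.04,0,0,0.012,-0.044,-0.048,0,0,0.02,-0.073,-0.05,0],
)

```text
clock: 22.5
ee_pos: [0.4539, -0.0468, 0.2353]
tool_rot: [[-1.0, 0.023, 0.003], [0.023, 1.0, -0.001], [-0.003, -0.001, -1.0]]
force: [0.9, 0.3, -4.7]
opening: 0.0124
```

Request:
carry_out(
  deltas=[0,0.008,-0.032,0,0,0,0.016,-0.064,0,0,0,0.024,-0.096,0,0,0,0.032,-0.128,0,0,0,0.038,-0.155,0,0],
)

```text
clock: 23.12
ee_pos: [0.4109, -0.2026, 0.2345]
tool_rot: [[-1.0, 0.026, 0.001], [0.026, 1.0, -0.002], [-0.001, -0.002, -1.0]]
force: [0.0, 0.2, -4.0]
opening: 0.0123
```

Request:
carry_out(
  deltas=[0,0.001,-0.023,0,0,0,0.002,-0.042,0,0,0,0.002,-0.055,0,0,0,0.002,-0.061,0,0,0,0.002,-0.061,0,0],
)

```text
clock: 23.75
ee_pos: [0.4082, -0.2611, 0.2334]
tool_rot: [[-1.0, 0.024, -0.0], [0.024, 1.0, 0.001], [0.0, 0.001, -1.0]]
force: [0.9, 0.1, -4.9]
opening: 0.0123
```

```bash
python3 -c "
from h import *
s=env.observe();delta((.416,-.263,.225),178.6,s);print(s['joints'])
save(optics.snapshot('side'),'s22.png',(230,150,430,300),4,.7)
save(optics.snapshot('top'),'t22.png',(200,140,400,280),4,.7)
save(optics.snapshot('wrist'),'w22.png',None,1.4,.6)
"
```

```text
pos [ 0.4082 -0.2611  0.2334] yaw 178.61 shift [-0.0079 -0.0017  0.0084] turn 0.0002 F [ 0.9  0.1 -4.9] op 0.0123 t 23.75 tilt [-0.     0.001 -1.   ]
[ 62.8954  13.4926 -38.7989  95.0302   8.6843  74.5682 111.1579]
```

View pics/s22.png

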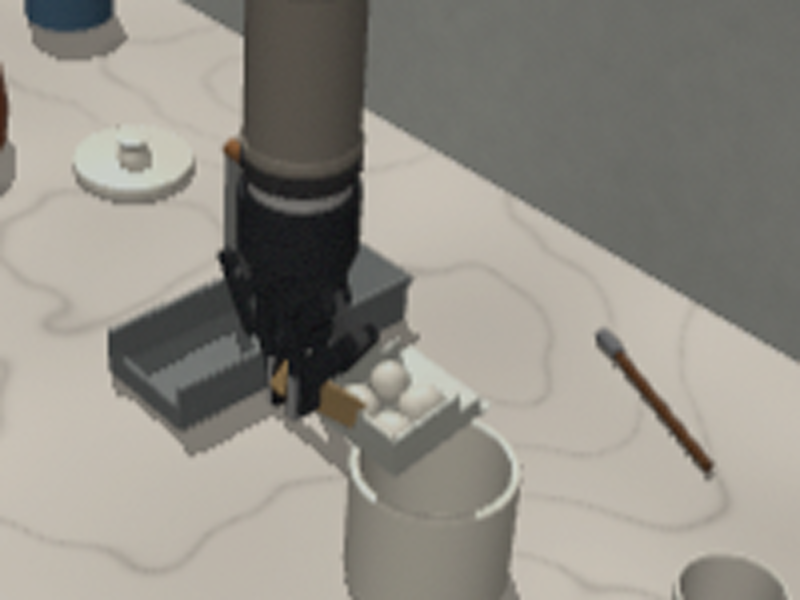

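View pics/t22.png

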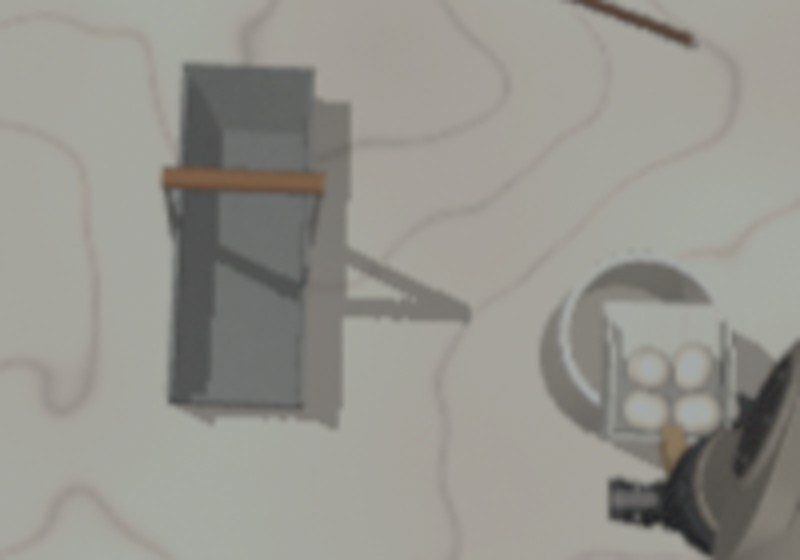

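View pics/w22.png

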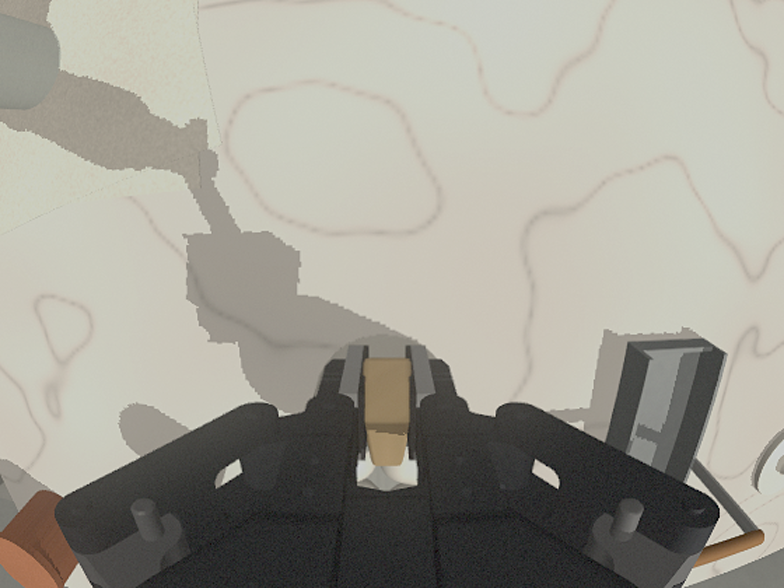

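```bash
python3 -c "
from h import *
f=lambda c,z: onz('top',np.array(c)/4+[200,140]-.4,z)
print(f([(606,303),(725,303)],.190), f([(607,437),(735,440)],.205), f([(645,341)],.11), f([(672,430)],.24))
"
```

```text
[[ 0.5555 -0.2247  0.19  ]
 [ 0.5565 -0.3055  0.19  ]] [[ 0.4629 -0.2205  0.205 ]
 [ 0.4619 -0.3052  0.205 ]] [[ 0.5432 -0.2668  0.11  ]] [[ 0.4637 -0.2561  0.24  ]]
```

Request:
carry_out(
  deltas=[0,-0.003,-0.001,0.005,0,0,-0.006,-0.002,0.012,0,0,-0.008,-0.002,0.018,0,0,-0.008,-0.002,0.018,0],
)

```text
clock: 24.4
ee_pos: [0.4155, -0.2632, 0.2146]
tool_rot: [[-1.0, 0.024, -0.002], [0.024, 1.0, 0.001], [0.002, 0.001, -1.0]]
force: [-0.3, -0.9, -4.5]
opening: 0.0124
```

Request:
carry_out(
  deltas=[0.0125,0,0,0,0,0.013,0,0,0,0,0.0133,0,0,0,0],
  grip_force=20,
)

```text
clock: 24.78
ee_pos: [0.416, -0.2638, 0.2157]
tool_rot: [[-1.0, 0.025, 0.0], [0.025, 1.0, -0.0], [-0.0, -0.0, -1.0]]
force: [0.1, -0.1, -4.6]
opening: 0.0137
```

```bash
python3 -c "
from h import *
s=env.observe();delta((.416,-.263,.215),178.6,s);print(s['moment'])
save(optics.snapshot('side'),'s23.png',(290,200,370,260),9,.7)
"
```

```text
pos [ 0.416  -0.2638  0.2157] yaw 178.58 shift [-0.      0.0008  0.0007] turn -0.0004 F [ 0.1 -0.1 -4.6] op 0.0137 t 24.77 tilt [ 0. -0. -1.]
[ 0.032   0.3581 -0.0185]
```

View pics/s23.png

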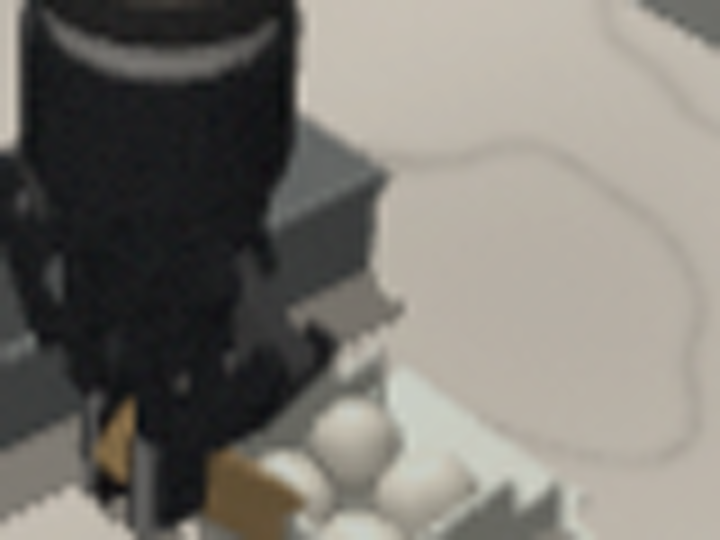

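Request:
carry_out(
  deltas=[0.0135,0,0,0,0,0.0136,0,0,0,0],
)

```text
clock: 25.08
ee_pos: [0.4163, -0.2637, 0.2158]
tool_rot: [[-1.0, 0.025, 0.001], [0.025, 1.0, -0.0], [-0.001, -0.0, -1.0]]
force: [0.1, 0.9, -4.0]
opening: 0.0138
```

```bash
python3 -c "
from h import *
s=env.observe();print(s['moment'],s['force'],s['opening'])
save(optics.snapshot('side'),'s24.png',(290,200,390,275),7.5,.7)
"
```

```text
[-0.0241  0.1722  0.0257] [ 0.13    0.9192 -3.9629] 0.013769443462861589
```

View pics/s24.png

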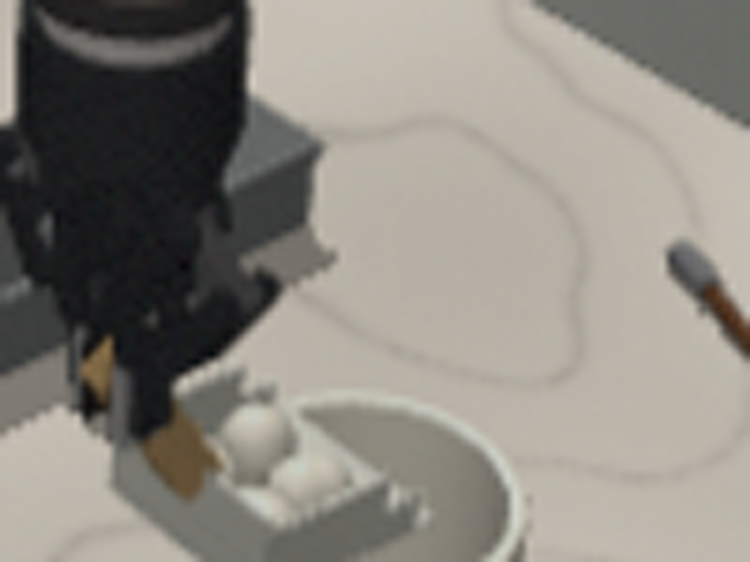

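Request:
carry_out(
  deltas=[0.0136,-0.002,0,-0.004,0],
)

```text
clock: 25.25
ee_pos: [0.4172, -0.2637, 0.2192]
tool_rot: [[-1.0, 0.025, -0.002], [0.025, 1.0, 0.0], [0.002, 0.0, -1.0]]
force: [-0.3, 0.7, -3.7]
opening: 0.0138
```

```bash
python3 -c "
from h import *
s=env.observe();print(s['moment'],s['force'],s['opening'])
save(optics.snapshot('side'),'s25.png',(290,200,390,275),7.5,.7)
"
```

```text
[ 0.0352  0.322  -0.0001] [-0.3216  0.663  -3.6768] 0.013790852770036095
```

View pics/s25.png

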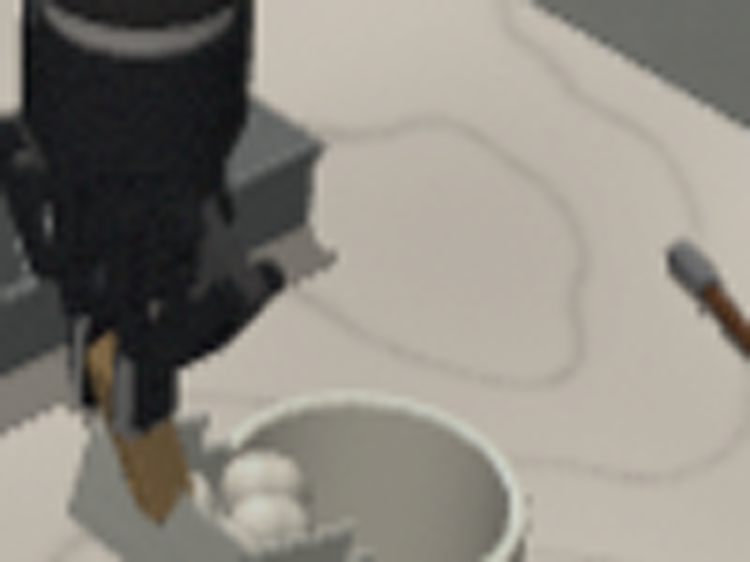

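Request:
carry_out(
  deltas=[0.0136,-0.015,0,-0.012,0,0.0136,-0.025,0,-0.022,0],
)

```text
clock: 25.55
ee_pos: [0.4439, -0.2645, 0.2424]
tool_rot: [[-1.0, 0.025, 0.002], [0.025, 1.0, -0.001], [-0.002, -0.001, -1.0]]
force: [-0.3, -1.2, -3.2]
opening: 0.0137
```

```bash
python3 -c "
from h import *
s=env.observe();delta((.416,-.263,.215),178.6,s);print(s['moment'])
save(optics.snapshot('side'),'s26.png',(290,190,390,265),7.5,.7)
save(optics.snapshot('top'),'t26.png',(300,170,420,260),6.5,.7)
"
```

```text
pos [ 0.4439 -0.2645  0.2424] yaw 178.58 shift [0.028  0.0008 0.0274] turn -0.0003 F [-0.3 -1.2 -3.2] op 0.0137 t 25.55 tilt [ 0.002 -0.001 -1.   ]
[0.097  0.1577 0.0421]
```

View pics/s26.png

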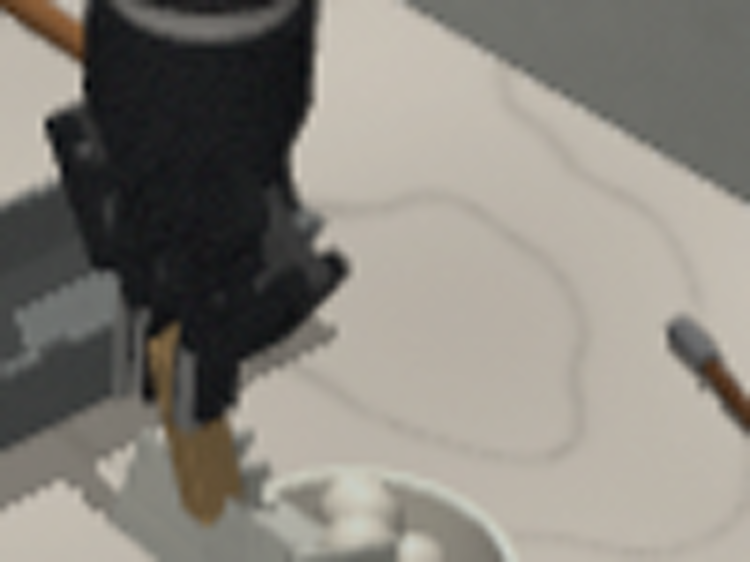

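View pics/t26.png

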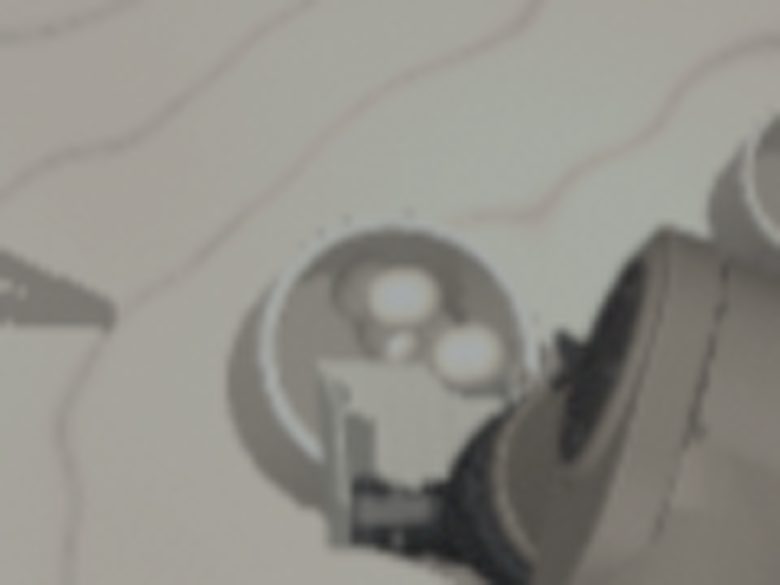

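Request:
carry_out(
  deltas=[0.0136,0,0,0,0,0.0136,0,0,0,0,0.0136,0,0,0,0],
)

```text
clock: 26.02
ee_pos: [0.4424, -0.2644, 0.2413]
tool_rot: [[-1.0, 0.025, -0.001], [0.025, 1.0, -0.0], [0.001, -0.0, -1.0]]
force: [0.5, -1.2, -1.6]
opening: 0.0134
```

```bash
python3 -c "
from h import *
s=env.observe();delta((.416,-.263,.215),178.6,s);print(s['moment'])
save(optics.snapshot('side'),'s27.png',(290,190,390,305),6,.7)
save(optics.snapshot('top'),'t27.png',(300,170,420,260),6.5,.7)
"
```

```text
pos [ 0.4424 -0.2644  0.2413] yaw 178.56 shift [0.0264 0.0008 0.0263] turn -0.0008 F [ 0.5 -1.2 -1.6] op 0.0134 t 26.02 tilt [-0.001 -0.    -1.   ]
[-0.0343  0.1096  0.0353]
```

View pics/s27.png

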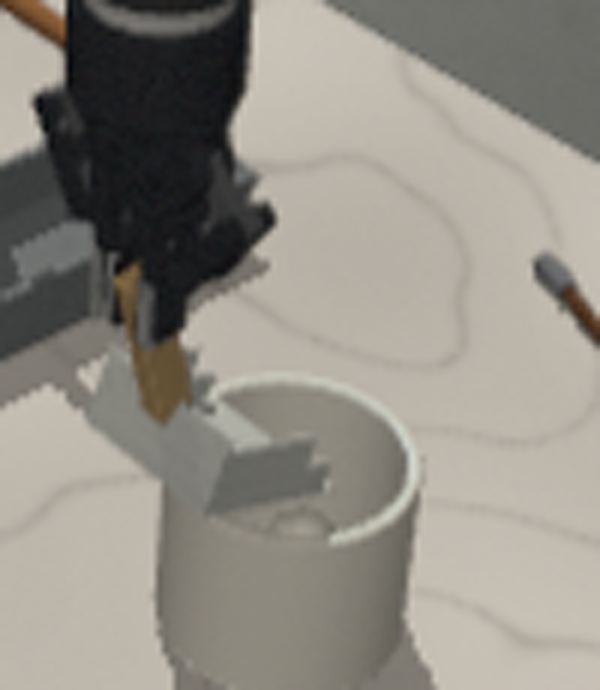

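View pics/t27.png

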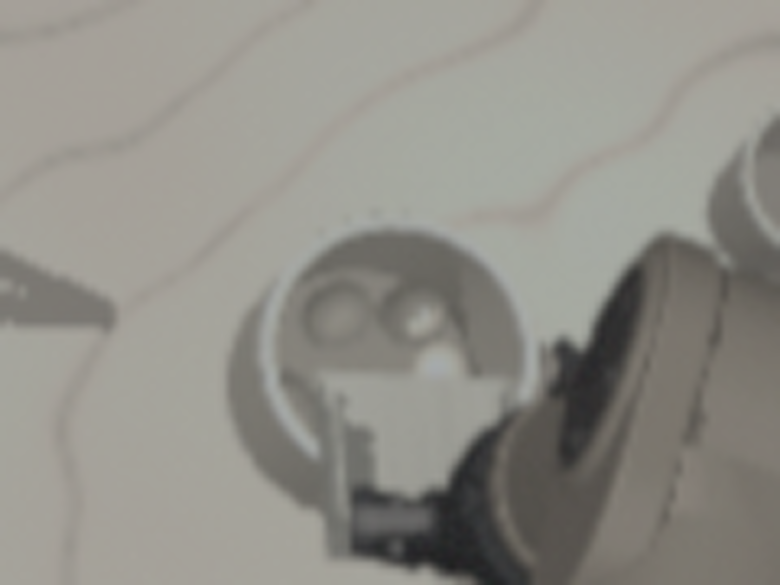

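Request:
carry_out(
  deltas=[0,0,0,-0.005,0,0,0,0,-0.015,0,0,0.01,0,-0.03,0,0,0.035,0,-0.04,0,0,0.06,0,-0.04,0],
  grip_force=120,
)

```text
clock: 26.75
ee_pos: [0.3828, -0.263, 0.2836]
tool_rot: [[-1.0, 0.024, 0.002], [0.024, 1.0, -0.002], [-0.002, -0.002, -1.0]]
force: [-0.9, 0.4, -0.9]
opening: 0.0125
```

```bash
python3 -c "
from h import *
s=env.observe();delta((.38,-.1,.28),178.6,s);print(s['moment'])
save(optics.snapshot('side'),'s28.png',(250,150,400,310),4.5,.7)
save(optics.snapshot('top'),'t28.png',(300,170,420,260),6.5,.5)
"
```

```text
pos [ 0.3828 -0.263   0.2836] yaw 178.61 shift [0.0067 0.1629 0.0032] turn 0.0002 F [-0.9  0.4 -0.9] op 0.0125 t 26.75 tilt [ 0.002 -0.002 -1.   ]
[ 0.0015  0.0544 -0.0075]
```

View pics/s28.png

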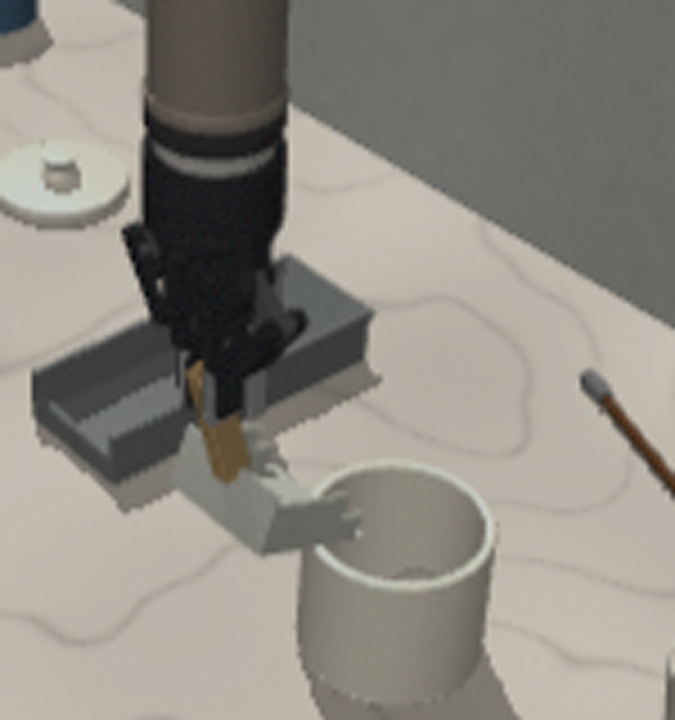

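View pics/t28.png

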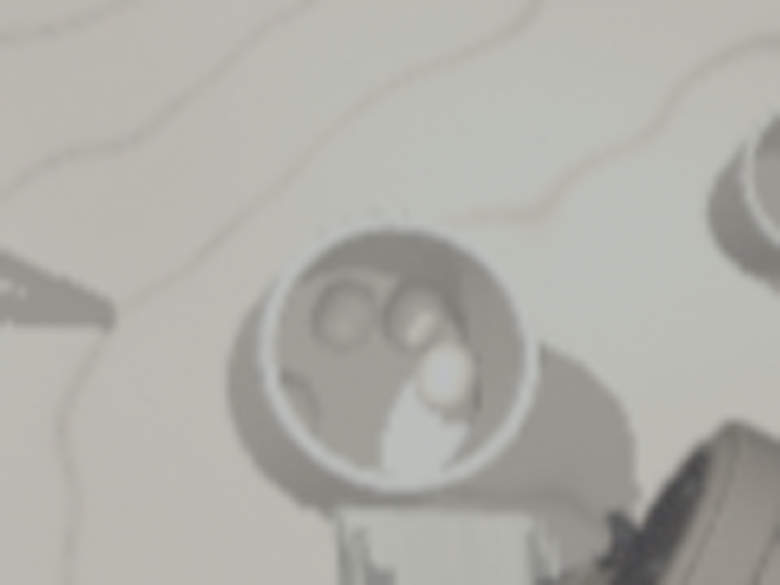

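Request:
carry_out(
  deltas=[0,0,0.03,0,0,0,-0.002,0.08,0,0,0,-0.006,0.13,0,0,0,-0.01,0.18,0,0,0,-0.015,0.23,0,0],
)

```text
clock: 27.48
ee_pos: [0.4042, -0.0312, 0.2825]
tool_rot: [[-1.0, 0.024, 0.002], [0.024, 1.0, -0.001], [-0.002, -0.001, -1.0]]
force: [0.8, -0.8, -1.2]
opening: 0.0122
```

Request:
carry_out(
  deltas=[0,-0.005,0.05,0,0,0,-0.01,0.1,0,0,0,-0.016,0.145,0.02,0,0,-0.022,0.18,0.05,0,0,-0.027,0.2,0.08,0],
)

```text
clock: 28.1
ee_pos: [0.436, 0.1691, 0.2018]
tool_rot: [[-1.0, 0.022, 0.002], [0.022, 1.0, 0.002], [-0.002, 0.002, -1.0]]
force: [0.4, -0.5, -1.0]
opening: 0.0124
```

```bash
python3 -c "
from h import *
s=env.observe();delta((.44,.17,.13),178.6,s);print(s['joints'])
save(optics.snapshot('side'),'s29.png',(180,120,330,260),4.5,.7)
save(optics.snapshot('top'),'t29.png',(160,140,420,300),3,.6)
"
```

```text
pos [0.436  0.1691 0.2018] yaw 178.75 shift [-0.0038  0.0008  0.0718] turn 0.0026 F [ 0.4 -0.5 -1. ] op 0.0124 t 28.10 tilt [ 0.002  0.002 -1.   ]
[ 25.6635  17.7713 -60.0055 100.1996  16.1612  71.2346  50.3582]
```

View pics/s29.png

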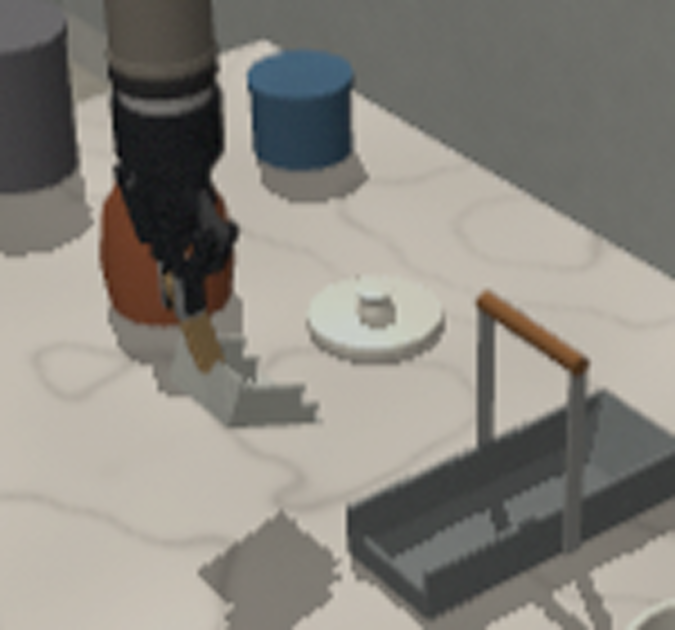

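View pics/t29.png

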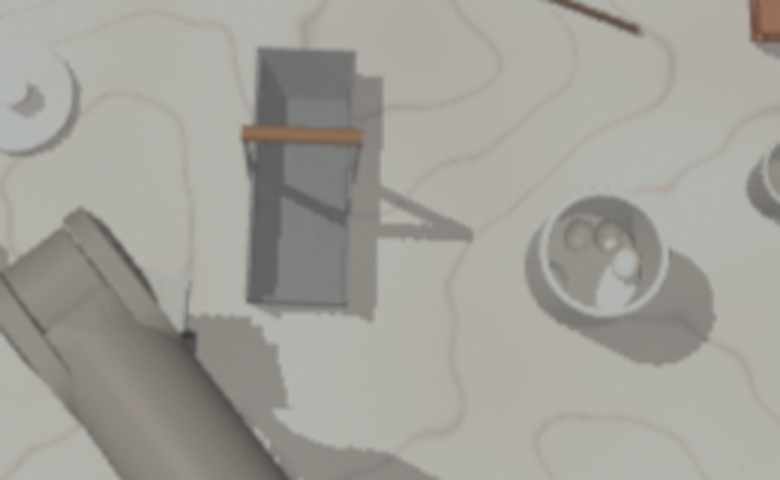

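Request:
carry_out(
  deltas=[0,-0.002,0,0.02,0.002,0,-0.004,0,0.04,0.002,0,-0.004,0,0.058,0.002,0,-0.004,0,0.068,0.002,0,-0.004,0,0.072,0.002],
)

```text
clock: 28.82
ee_pos: [0.4401, 0.1654, 0.1299]
tool_rot: [[-1.0, 0.028, 0.001], [0.028, 1.0, -0.0], [-0.001, -0.0, -1.0]]
force: [0.2, -0.1, -2.4]
opening: 0.0122
```

Request:
carry_out(
  deltas=[0.0128,0,0,0.003,0,0.0132,0,0,0.006,0,0.0135,0,0,0.009,0],
  grip_force=20,
)

```text
clock: 29.2
ee_pos: [0.4397, 0.166, 0.1206]
tool_rot: [[-1.0, 0.027, 0.001], [0.027, 1.0, 0.0], [-0.001, 0.0, -1.0]]
force: [-0.3, 0.6, -1.3]
opening: 0.014
```

```bash
python3 -c "
from h import *
s=env.observe();delta((.44,.17,.13),178.6,s);print(s['joints'],s['moment'])
save(optics.snapshot('side'),'s30.png',(190,140,290,220),7,.7)
"
```

```text
pos [0.4397 0.166  0.1206] yaw 178.47 shift [-0.0002  0.004  -0.0094] turn -0.0023 F [-0.3  0.6 -1.3] op 0.0140 t 29.20 tilt [ 0.001  0.    -1.   ]
[ 21.7919  23.4688 -56.3309 106.5562  22.1212  61.7416  45.3625] [0.005  0.0509 0.0422]
```

View pics/s30.png

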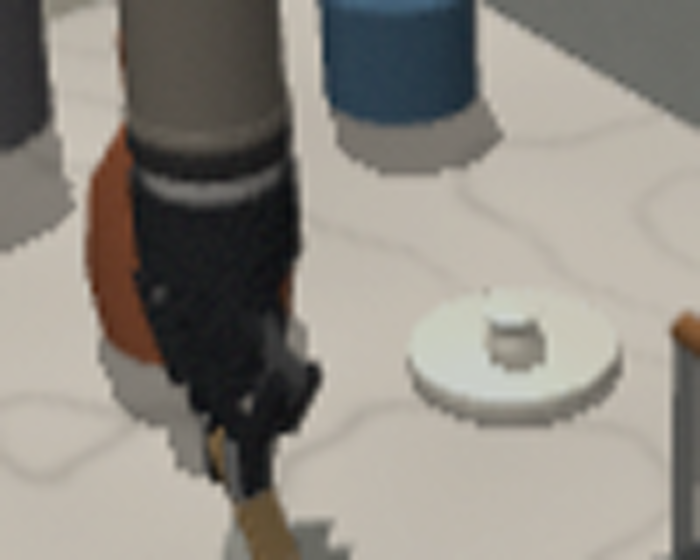

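Request:
carry_out(
  deltas=[0.0134,0,0,0.004,0,0.0134,0.008,0,0.009,0,0.0134,0.016,0,0.0145,0,0.0134,0.021,0,0.0195,0,0.0134,0.026,0,0.024,0],
)

```text
clock: 29.88
ee_pos: [0.4129, 0.1669, 0.0964]
tool_rot: [[-1.0, 0.026, -0.0], [0.026, 1.0, 0.0], [0.0, 0.0, -1.0]]
force: [-0.2, 0.0, 1.8]
opening: 0.0137
```

```bash
python3 -c "
from h import *
s=env.observe();delta((.395,.17,.0765),178.6,s);print(s['moment'])
save(optics.snapshot('side'),'s31.png',(190,160,290,240),7,.7)
"
```

```text
pos [0.4129 0.1669 0.0964] yaw 178.50 shift [0.0179 0.0026 0.0199] turn -0.0017 F [-0.2  0.   1.8] op 0.0137 t 29.88 tilt [-0.  0. -1.]
[ 0.0808 -0.2303  0.003 ]
```

View pics/s31.png

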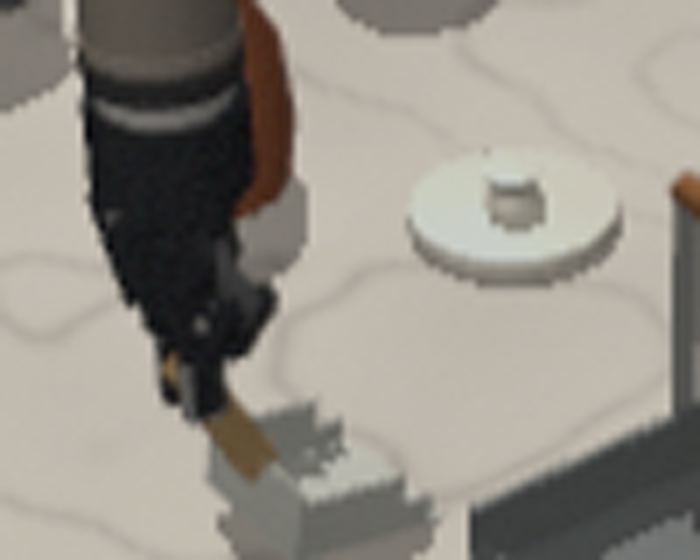

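Request:
carry_out(
  deltas=[0.0134,0.005,0,0.005,0,0.0134,0.01,0,0.0105,0,0.0134,0.015,0,0.0155,0,0.0134,0.018,0,0.0195,0],
)

```text
clock: 30.42
ee_pos: [0.3955, 0.1671, 0.0766]
tool_rot: [[-1.0, 0.027, 0.0], [0.027, 1.0, 0.0], [-0.0, 0.0, -1.0]]
force: [0.6, 1.5, 1.9]
opening: 0.0137
```

```bash
python3 -c "
from h import *
s=env.observe();delta((.395,.17,.0755),178.6,s);print(s['moment'])
save(optics.snapshot('side'),'s32.png',(190,160,290,240),7,.7)
"
```

```text
pos [0.3955 0.1671 0.0766] yaw 178.47 shift [0.0006 0.0029 0.0011] turn -0.0022 F [0.6 1.5 1.9] op 0.0137 t 30.43 tilt [ 0.  0. -1.]
[ 0.1867 -0.3027  0.0192]
```

View pics/s32.png

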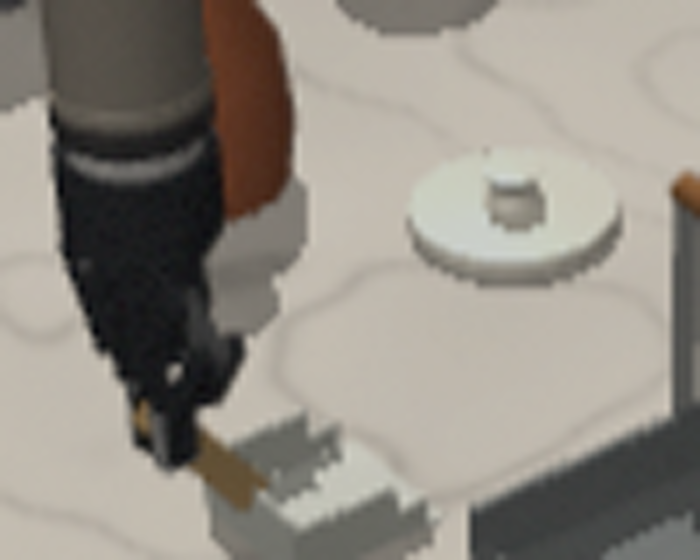

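Request:
carry_out(
  deltas=[0.0134,0.001,0,0.001,0,0.0134,0.001,0,0.0015,0],
)

```text
clock: 30.72
ee_pos: [0.3944, 0.1671, 0.0755]
tool_rot: [[-1.0, 0.027, -0.0], [0.027, 1.0, -0.0], [0.0, -0.0, -1.0]]
force: [-0.5, -0.1, 2.3]
opening: 0.0139
```

Request:
carry_out(
  deltas=[0.0145,0,0,0,0,0.017,0,0,0,0,0.025,0,0,0,0,0.05,0,0,0,0,0.085,0,0,0,0],
)

```text
clock: 31.35
ee_pos: [0.3945, 0.167, 0.0755]
tool_rot: [[-1.0, 0.027, -0.0], [0.027, 1.0, -0.0], [0.0, -0.0, -1.0]]
force: [0.1, -0.7, 0.5]
opening: 0.0602
```

Request:
carry_out(
  deltas=[0.085,0,0,0,0,0.085,0,0,0,0],
)

```text
clock: 31.6
ee_pos: [0.3945, 0.1671, 0.0755]
tool_rot: [[-1.0, 0.027, -0.0], [0.027, 1.0, 0.0], [0.0, 0.0, -1.0]]
force: [-0.4, 0.3, 0.3]
opening: 0.0851
```

```bash
python3 -c "
from h import *
s=env.observe();delta((.395,.17,.0755),178.6,s);print(s['moment'])
save(optics.snapshot('side'),'s33.png',(190,160,290,240),7,.7)
save(optics.snapshot('wrist'),'w33.png',None,1.4,.6)
"
```

```text
pos [0.3945 0.1671 0.0755] yaw 178.47 shift [-0.0004  0.0029 -0.    ] turn -0.0023 F [-0.4  0.3  0.3] op 0.0851 t 31.60 tilt [-0.  0. -1.]
[-0.0496 -0.0062  0.0231]
```

View pics/s33.png

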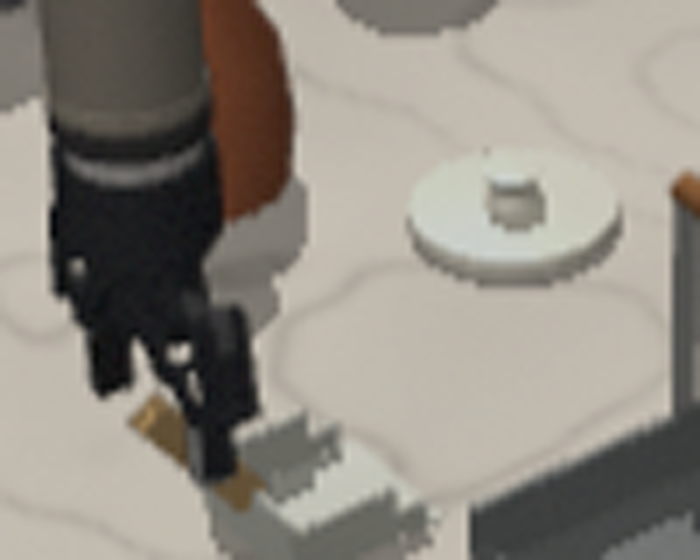

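View pics/w33.png

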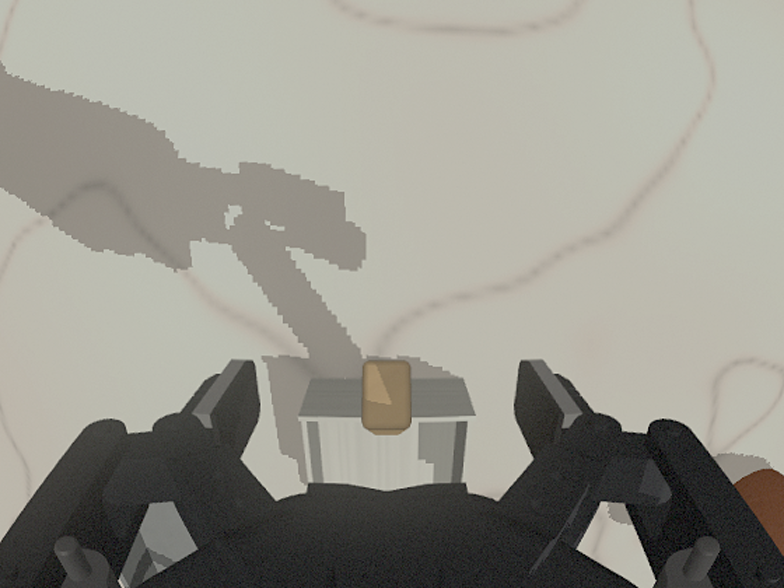

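Request:
carry_out(
  deltas=[0.085,0,0,-0.02,0,0.085,0,0,-0.05,0,0.085,0,0,-0.09,0,0.085,0,0,-0.125,0,0.085,0,0,-0.15,0],
)

```text
clock: 32.33
ee_pos: [0.3949, 0.1674, 0.2271]
tool_rot: [[-1.0, 0.027, 0.002], [0.027, 1.0, 0.0], [-0.002, 0.0, -1.0]]
force: [0.0, -0.4, -0.7]
opening: 0.0846
```

Request:
carry_out(
  deltas=[0.085,0.015,-0.03,-0.02,0,0.085,0.02,-0.08,-0.03,0,0.085,0.02,-0.14,-0.03,0,0.085,0.02,-0.18,-0.03,0,0.085,0.02,-0.18,-0.03,0],
)

```text
clock: 32.95
ee_pos: [0.3692, -0.0158, 0.2553]
tool_rot: [[-0.999, 0.035, -0.0], [0.035, 0.999, -0.001], [0.0, -0.001, -1.0]]
force: [0.4, 0.9, -0.2]
opening: 0.085
```

```bash
python3 -c "
from h import *
s=env.observe();delta((.395,.17,.0755),178.6,s)
a=optics.snapshot('side');b=optics.snapshot('top')
save(a,'s34.png',None,1.4,.7);save(b,'t34.png',None,1.4,.6)
save(b,'t34z.png',(325,180,400,255),8,.55)
"
```

```text
pos [ 0.3692 -0.0158  0.2553] yaw 178.01 shift [-0.0194  0.1868  0.1796] turn -0.0102 F [ 0.4  0.9 -0.2] op 0.0850 t 32.95 tilt [-0.    -0.001 -1.   ]
```

View pics/s34.png

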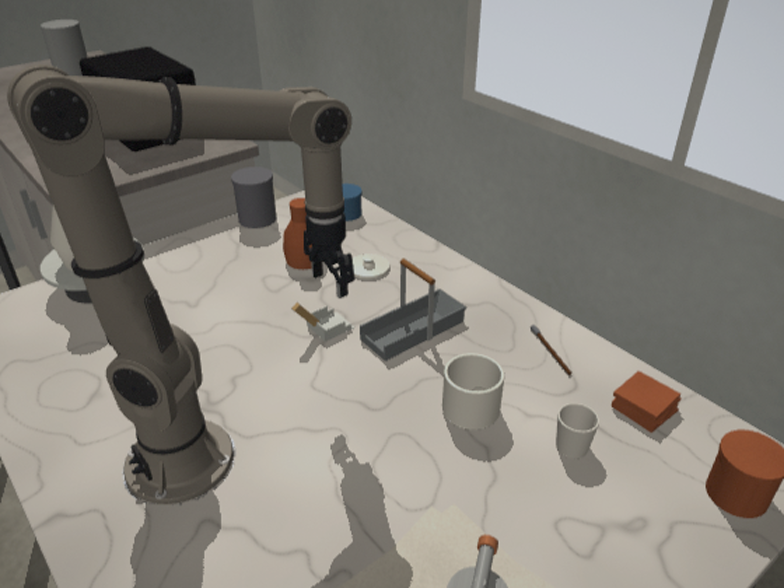

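View pics/t34.png

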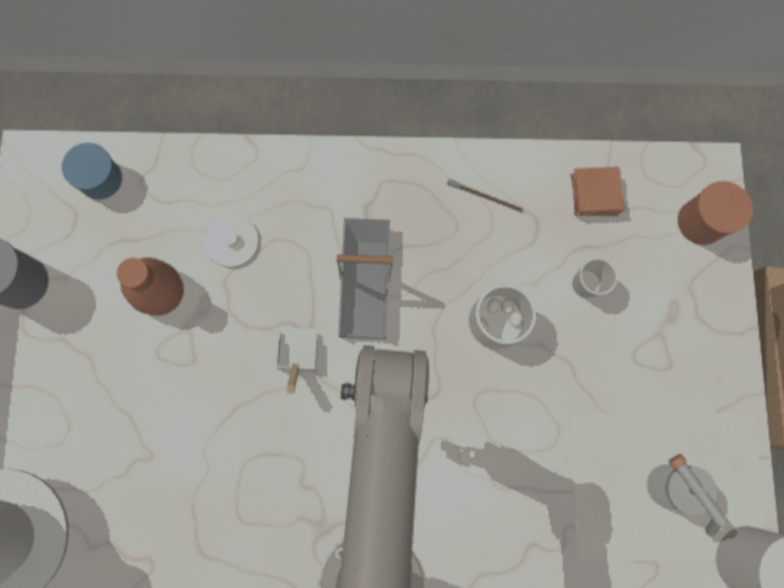

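View pics/t34z.png

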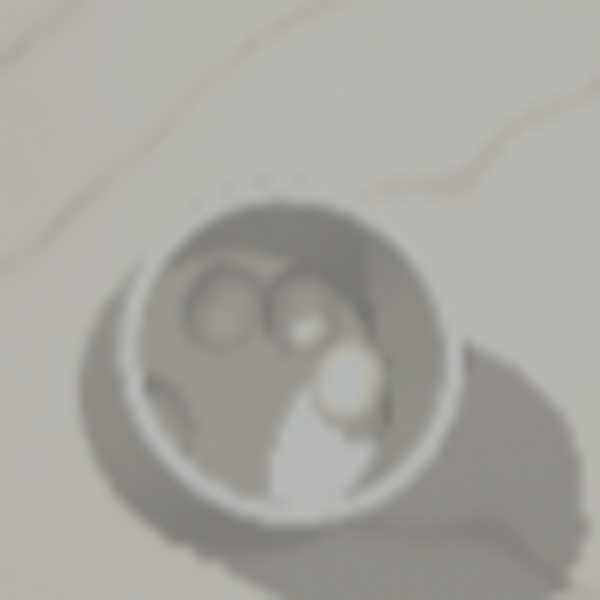

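Request:
carry_out(
  deltas=[0.085,0,0,0,0,0.085,0,0,0,0,0.085,0,0,0,0,0.085,0,0,0,0],
)

```text
clock: 33.55
ee_pos: [0.3697, -0.012, 0.2555]
tool_rot: [[-1.0, 0.026, -0.0], [0.026, 1.0, 0.0], [0.0, 0.0, -1.0]]
force: [0.5, -0.3, 0.4]
opening: 0.0851
```

```bash
python3 -c "
from h import *
a=cv2.cvtColor(cv2.imread('pics/top0.png'),cv2.COLOR_BGR2GRAY).astype(int);b=cv2.cvtColor(optics.snapshot('top'),cv2.COLOR_RGB2GRAY).astype(int)
for n,(x0,y0,x1,y1) in dict(lid=(140,145,190,195),vase=(75,175,135,230),cup=(405,180,445,215),jar=(330,200,390,255)).items():
    print(n,np.abs(a-b)[y0:y1,x0:x1].mean().round(2),cv2.phaseCorrelate(a[y0:y1,x0:x1].astype(np.float32),b[y0:y1,x0:x1].astype(np.float32)))
s=env.observe();print(s['clock'],s['force'],np.abs(s['dq']).max())
workorder.close_job()
"
```

```text
lid 4.73 ((-0.01243076090426598, 0.03182284408484648), 0.9825322151184082)
vase 3.26 ((0.009926898284025043, -0.026950285863318157), 0.966571547322803)
cup 3.76 ((-0.018961707526095495, 0.020981209176486715), 0.9927983277373844)
jar 4.58 ((0.04654495551976012, -0.006579021876696345), 0.8967655939526028)
33.6 [ 0.7392 -0.7758  0.7207] 0.18948616886909112
the job is handed in; nothing more can be done
```

All four pebbles were scooped from the tote and tipped into the jar. The scoop is set down flat on the bench, about 45 mm clear of the tote, and released. I handed the job in at 33.6 s with the gripper clear of everything.

- **Method:** The interface couldn't tilt the tool, so I let the scoop turn in a loosened grip. I pressed the handle down in the tote to raise its nose. I then let gravity tip it over the jar, and used the bench to bring it back flat.
- **Last checks:**
  - The top view shows three pebbles plainly in the jar and the fourth partly hidden by the rim.
  - The wrist force dropped to about the empty scoop's weight after tipping.
  - The tote is empty and nothing lies on the bench.
  - Comparing the first and last top views, the jar, lid, vase and cup shifted by less than 0.05 pixel.
- **What went less well:**
  - The first few pushes jammed, with three pebbles across the far wall (up to 13 N).
  - My first try at raising the nose, with the grip still too tight, briefly pressed the scoop on the tote floor with about 40 N before I eased off.
  - The scoop later rubbed a tote side at roughly 28 N until I re-centred it.
  - Whether any of these counts as pressing hard on the tote is not known. All other readings on the tote stayed low.

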